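# Show the wide chisel's ground bevel under the bench magnifier

## Task

The oilstone has been left lying on top of the chisel rack, right over the widest of the three chisels: first put it back gently into its holder, flat between the two lips, without dropping it, and only then take the widest chisel by its handle and show it to your colleague at the magnifier lamp: hold its cutting edge in the air under the middle of the lens, 100 mm below the glass, with the blade end tipped up so that the ground bevel faces squarely up into the lens, and finish while holding it still there. Do not bump the lamp or shift the other chisels and things.

Things in the scene. Friction and masses are not known exactly. Their poses are not given: they have to be found in the camera images.
- stone_center (a point): Oilstone: plain grey-brown block 200 x 50 x 25 mm, about 0.5 kg. The point is its centre; x along its length, y across its 50 mm width, z through its thickness. It starts on the tops of the rack's two rails (84 mm above the bench), lengthwise over the widest chisel, 16 mm clear above its handle. Either end may point either way in the holder.
- holder_seat (a point): Stone holder, fixed to the bench. The point is the middle of the seat on which the stone's underside rests, 30 mm above the bench; x along the holder (and the stone), y across, z up. Seats at both ends are 58 mm wide; behind each a 10 mm high lip stands 108 mm from the point, leaving the stone 8 mm to spare at each end.
- holder: The stone holder as a body (origin on the bench below holder_seat, same axes): two dark steel end jaws joined by two thin rods. Between x = -80 and +80 mm there are only the rods, at y = -14 and +14 mm, their tops 8 mm below the seat. At +x a black clamp knob reaches out to 152 mm.
- wide_chisel_grip (a point): Widest chisel (blade 32 mm wide), about 0.24 kg. Point on the axis of its octagonal wooden handle, midway between the rack's rails, 54 mm above the bench at the start: the place to grip. x to the cutting edge, y across, z up. Handle 28 mm across flats (one pair faces y), from 105 mm behind the point to 25 mm ahead. Centre of mass about 45 mm ahead of the point.
- wide_chisel_edge (a point): Middle of the widest chisel's cutting edge, 175 mm ahead of wide_chisel_grip and 3 mm below it in the chisel's frame. Blade 5 mm thick, flat back below, bevel ground at 25 degrees on its upper side, falling to the edge. This point's z axis stands square to the bevel, outwards, so the bevel faces straight up when the tip is raised 25 degrees from level.
- wide_chisel: The widest chisel as a body; same origin and axes as wide_chisel_grip.
- stone: The oilstone as a body; same origin and axes as stone_center.
- rack: Plywood rack, fixed; origin at the middle of its footprint on the bench, x along the chisels to their edges. Two notched rails, 14 mm thick, 230 mm wide in y, 84 mm high, at x = -75 and +75 mm; chisels lie at y = -75, 0 and +75 mm, handles in 35 mm, blades in 40 mm wide notches. Between the rails only two 22 mm high stretchers. Lift chisels 50 mm straight up out of it.
- lens_under (a point): Magnifier lamp: centre of the underside of its round level glass, 290 to 350 mm above the bench; z up. The glass is 112 mm across, in a ring-light housing 148 mm across and 28 mm high that begins 9 mm below this point. An arm runs on to +x, away from the robot, to a post 185 mm off.
- lens_head: The lamp's lens housing and arm as a body; same origin and axes as lens_under. A stiff sleeve holds it on the 18 mm post, 425 mm high, on a 170 mm round foot. It is already set to the right height.
- mid_chisel_grip (a point): The 19 mm wide chisel, otherwise like the widest; its point and axes lie alike. Not to be moved.
- narrow_chisel_grip (a point): The 10 mm wide chisel, otherwise like the widest; its point and axes lie alike. Not to be moved.
- file_mid (a point): Flat file with a turned dark wooden handle, about 320 mm long and at most 24 mm high, lying on the bench between the robot and the lamp, roughly along x (the handle reaches 145 mm to -x, the blade 175 mm to +x of the point). Not to be moved.
- spare_wheel_mid (a point): Grey spare grinding wheel, 100 mm across, 16 mm thick, lying flat below the lens; point at its centre. Not to be moved.
- try_square_mid (a point): Try square (stock 100 x 18 x 20 mm, steel blade) lying on the bench to the right, near the robot. Not to be moved.
- brush_grip (a point): Small bench brush lying on the bench to the left, near the robot; point on its handle. Not to be moved.
- oil_can_mid (a point): Small metal oil can with a spout, 64 mm across, 135 mm high, standing beyond the rack or holder on the left; point on its axis 45 mm up. Not to be moved.

How it is judged:
By the outcome, as a careful person would: the job done as asked, in the order asked, and still so for the second after the job is handed in, while the arm keeps its last pose, push and grip.
It also fails if it takes over 64 s, if anything falls off the work surface, if the arm or the gripper's body presses on something with over 40 N, if the wrist force passes 120 N, or if a joint passes its speed limit or range.

## Robot

A 6-joint arm with a two-finger parallel gripper is mounted at the origin on the work surface. World frame = base frame: x ahead of the robot, y to its left, z up, the work surface at z = 0. Lengths are in m, angles in degrees, forces in N, time in s.
With the tool pointing down it reaches from about 0.375 to 0.9 m from the base axis. Payload 3.1 kg.
Tool frame: the origin (TCP) lies at the very end of the fingers, on their centre line; the grasp point (between the pads) lies 19 mm behind it; x points along the fingers, z is the direction in which the jaws open and shut, and the axes are right-handed (so a half turn about x gives the same grasp; the last joint's range is limited). The gripper opens to 87 mm and grips with 3 to 60 N. Pads are 19 mm wide; open, the fingers measure 117 mm over their backs; the gripper's body (75 mm by 190 mm) begins 51 mm behind the grasp point.
Start: joints at [-74.513, 30.224, 82.088, -0, 67.689, -10.227], TCP at [0.271, -0.563, 0.223] pointing down, gripper open.
Joint ranges: [-176.69, 176.69], [-43.24, 126.21], [12.49, 139.97], [-82, 262], [0, 151.66], [-163.58, 163.58]. Speed limits (degrees/s): [159.86, 159.86, 180, 180, 180, 180].

## Interface

Orientations are given as a 3x3 rotation matrix whose columns are the frame's x, y, z axes.
In Python, from rig import bot gives the robot as it stands.
- The arm moves only by the tool send_rows, never from a script. Its arguments are lists of equal length, an entry for each row: "fingers": the opening, from 0 (shut) to 1 (fully open); "dp": the shift along the world's x, y, z in mm, a list of three; "turn": the turn, a rotation vector about the world's x, y, z in rad, a list of three. In form: {"fingers": [fingers, ...], "dp": [[tx, ty, tz], ...], "turn": [[rx, ry, rz], ...]}. A call has 1 to 10 rows; each row is the pose to reach, as a shift and turn from the pose measured when the call began; what a row does not reach only later rows make up. A row lasts 1/12 s, in which the tool goes at most 41.7 mm and 7.16 degrees, less where a joint would pass 70% of its speed; a pose out of reach is approached as far as the arm can. A call with a gripper value outside its range is refused whole. The fingers move at their own pace and stop on an object; the grip force is fixed at half the most. Time passes only in rows, so rows that repeat a pose let the fingers close. It gives the time, the measured TCP pose, the force and the opening at its end, in the units of the state.
- bot.read_state(): the state, without advancing time (a new reading comes with each control period).
- bot.capture(name): name is "side" or "top" or "wrist"; returns a dict with "img" (400x640x3 uint8, blue, green, red), "z_map" (400x640 float32, m along the optical axis (not along the pixel's ray), 0 where there is no reading), "mtx" (3x3 intrinsics, pixels), "k1" (the pictures are not rectified: a ray, as slopes to the right and down, at radius r is drawn at 1 + k1 r^2 times it, then the intrinsics apply), "origin" and "orientation" of the camera in the world; the wrist camera has in their place "hand_eye" (4x4, takes a point from camera to tool coordinates, whose origin is the TCP and whose axes are the tool frame's). Camera axes: x right, y up, looking along -z (the intrinsics and any distortion apply to the point x, -y, -z); pixel columns grow to the right and rows downward; lengths in m; the calibration is good to about 2 mm. A picture is of the moment at which its call begins: read the wrist's pose just before it.
- bot.hand_in(): hands the job in, once; it reports no verdict.
The state is a dict: "time_s": time; "joint_positions": joint angles; "qvel": joint speeds; "tau": joint torques, N m; "position": TCP position; "tcp_rot": TCP orientation; "force": force on the tool from outside, world axes, zero at the start; "moment": the same for the moment, N m; "opening": opening from 0.0 (shut) to 1.0 (fully open).
Only numpy, scipy, OpenCV 4.12 (cv2) and the standard library are available. Lean on these libraries where they do the work, as an engineer would, in place of code of your own. Each camera call takes 0.05 s, during which the arm holds its last target.

## Working session

There is one attempt and no reset: what is moved stays moved. The work goes in short steps, Python scripts to look and compute and a tool call to move; the robot and the scene stay as the last step left them, time stands still between calls to the robot, and variables do not carry over. Pictures are saved under pics/ and viewed, and the job is handed in when it is done.

Besides the shell and the picture viewer there is one more tool, called after "Emit:" as a command line: name --argument value ..., lists and objects as JSON in quotes. send_rows: Moves the arm, as the interface text tells. Its arguments: {"type":"object","properties":{"fingers":{"type":"array","items":{"type":"number"}},"dp":{"type":"array","items":{"type":"array","items":{"type":"number"}}},"turn":{"type":"array","items":{"type":"array","items":{"type":"number"}}}},"required":["fingers","dp","turn"]}

```bash
ls; mkdir -p pics; python3 - <<'E'
from rig import bot
import cv2,numpy as np
s=bot.read_state();print(s)
for n in ("top","side","wrist"):
    c=bot.capture(n);cv2.imwrite(f"pics/{n}0.png",c["img"]);np.savez(f"{n}0.npz",**{k:v for k,v in c.items()})
    print(n,{k:v for k,v in c.items() if k not in("img","z_map")})
E
```

```text
pics
{'time_s': 0.0, 'joint_positions': array([-7.45147916e+01,  3.02786990e+01,  8.21585482e+01, -2.96990062e-04,
        6.76875982e+01, -1.02289317e+01]), 'qvel': array([-0.00564596, -0.17563422,  0.06835007,  0.00874687,  0.01208851,
       -0.04757942]), 'tau': array([ 7.97986104e-04, -4.40042818e+01, -1.76588792e+01,  6.33742777e-02,
        5.83713397e-02, -1.57520244e-04]), 'position': array([ 0.27098274, -0.56237161,  0.22156249]), 'tcp_rot': array([[-5.86381453e-04,  9.00969226e-01,  4.33882598e-01],
       [ 2.09858406e-03,  4.33882826e-01, -9.00966863e-01],
       [-9.99997626e-01,  3.82228845e-04, -2.14518049e-03]]), 'force': array([-0.37446422, -0.34401098, -0.21697947]), 'moment': array([ 0.01000771,  0.01713001, -0.01326867]), 'opening': 0.9993939314309754}
top {'mtx': array([[459.3355122 ,   0.        , 314.20361813],
       [  0.        , 459.3355122 , 196.70417092],
       [  0.        ,   0.        ,   1.        ]]), 'k1': -0.0495933213818971, 'origin': array([ 0.43284993, -0.01134606,  1.49084871]), 'orientation': array([[ 0.0068027 ,  0.99817265, -0.06004236],
 
[... 361 characters left out ...]
': array([[-0.81111337,  0.44967457, -0.37401588],
       [-0.58488827, -0.62261515,  0.51986161],
       [ 0.0009006 ,  0.64042421,  0.76802085]])}
wrist {'mtx': array([[293.94416332,   0.        , 320.84230925],
       [  0.        , 293.94416332, 197.81955157],
       [  0.        ,   0.        ,   1.        ]]), 'k1': -0.016477327140971772, 'hand_eye': array([[ 4.51661644e-04,  2.80116566e-01, -9.59965888e-01,
        -1.63637936e-01],
       [ 8.50920301e-05,  9.59965971e-01,  2.80116630e-01,
         7.84026778e-02],
       [ 9.99999894e-01, -2.08203384e-04,  4.09744121e-04,
         5.44808351e-04],
       [ 0.00000000e+00,  0.00000000e+00,  0.00000000e+00,
         1.00000000e+00]])}
```

View pics/top0.png

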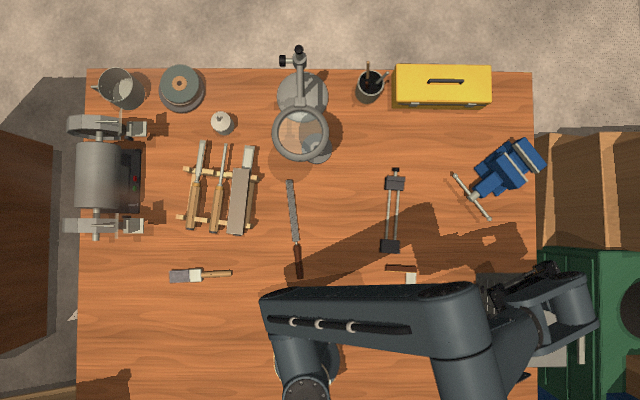

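View pics/side0.png

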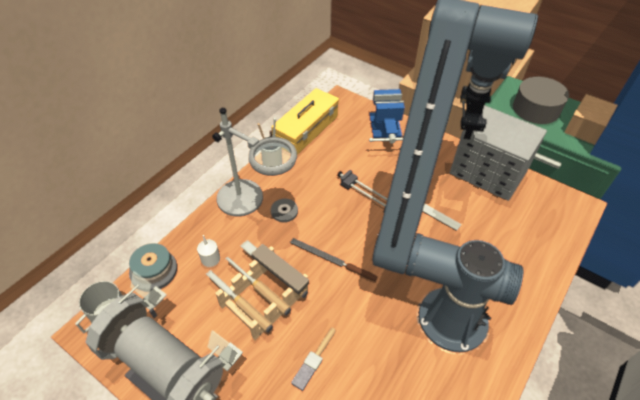

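View pics/wrist0.png

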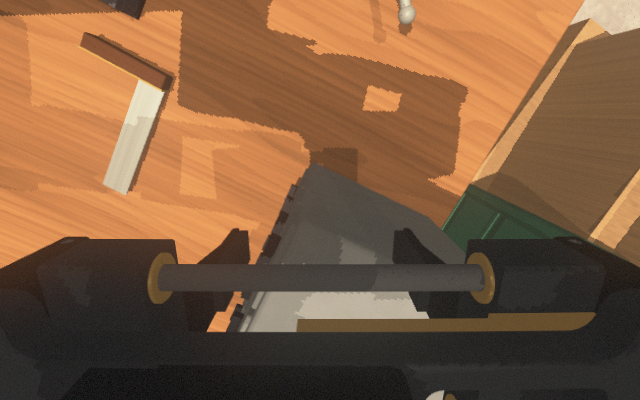

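The top view shows the stone at about (242,190) over the right-hand chisel of the rack. The holder is at (394,212) with its knob towards the top of the image, and the lens is at (300,133). Next I'll turn these into positions.

```bash
cat > h.py <<'E'
import numpy as np,cv2
def cloud(c,R=None,o=None):
    z=c["z_map"];m=c["mtx"];k=float(c["k1"])
    v,u=np.mgrid[0:z.shape[0],0:z.shape[1]]
    xd=(u-m[0,2])/m[0,0];yd=(v-m[1,2])/m[1,1]
    x,y=xd.copy(),yd.copy()
    for _ in range(8):
        f=1+k*(x*x+y*y);x=xd/f;y=yd/f
    P=np.stack([x*z,-y*z,-z],-1)
    if R is None:R=c["orientation"];o=c["origin"]
    W=P@R.T+o; W[z==0]=np.nan
    return W
def wcloud(c,pos,rot):
    H=c["hand_eye"];R=rot@H[:3,:3];o=pos+rot@H[:3,3]
    return cloud(c,R,o)
def proj(c,p,R=None,o=None):
    if R is None:R=c["orientation"];o=c["origin"]
    q=(np.atleast_2d(p)-o)@R; x=q[:,0]/-q[:,2];y=-q[:,1]/-q[:,2]
    f=1+float(c["k1"])*(x*x+y*y);m=c["mtx"]
    return np.stack([x*f*m[0,0]+m[0,2],y*f*m[1,1]+m[1,2]],-1)
def rect(P):
    r=cv2.minAreaRect(np.float32(P[:,:2]*1000));return r
E
python3 - <<'E'
from h import *
for n in("top","side"):
    c=np.load(n+"0.npz");W=cloud(c);np.set_printoptions(precision=4,suppress=True)
    b=W[...,2]
    print(n,"bench z",np.nanmedian(b[(abs(b)<.02)]))
    if n=="top":
        for nm,(u,v) in dict(stone=(242,190),stoneN=(245,160),stoneS=(238,225),jawN=(396,182),jawS=(390,246),lensring=(276,135),lens=(298,130),wheel=(323,155),file=(292,205),rod=(388,215)).items(): print(nm,W[v,u])
        m=np.zeros(b.shape,bool);m[140:245,225:262]=1
    else:
        for nm,(u,v) in dict(stone=(278,268),jawN=(347,180),lensring=(254,160)).items(): print(nm,W[v,u])
        m=np.zeros(b.shape,bool);m[235:300,235:320]=1
    P=W[m&(b>.097)&(b<.125)];print("stone",len(P),P.mean(0),np.median(P[:,2]),rect(P))
E
```

```text
top bench z 0.00035472748488740713
stone [0.5345 0.202  0.1115]
stoneN [0.6329 0.2022 0.0592]
stoneS [0.4292 0.213  0.1071]
jawN [ 0.5697 -0.2774  0.03  ]
jawS [ 0.3657 -0.2574  0.0309]
lensring [0.6568 0.0824 0.3459]
lens [0.6719 0.0274 0.3364]
wheel [ 0.6574 -0.0436  0.0129]
file [0.4941 0.0549 0.0215]
rod [ 0.4642 -0.2526  0.0226]
stone 1139 [0.5016 0.2145 0.1092] 0.10939979823261914 ((502.9875793457031, 214.72511291503906), (51.92506790161133, 201.23414611816406), 84.46601104736328)
side bench z -0.0006452312339457755
stone [0.5009 0.2207 0.1065]
jawN [ 0.5666 -0.2635  0.0278]
lensring [0.6895 0.0763 0.345 ]
stone 1006 [0.4986 0.2159 0.1079] 0.10811156956369206 ((501.9725036621094, 213.60879516601562), (53.70236587524414, 201.9995574951172), 85.1044921875)
```

```bash
python3 - <<'E'
from h import *
import cv2
a=cv2.imread("pics/top0.png");cv2.imwrite("pics/rackz.png",cv2.resize(a[120:260,160:290],None,fx=4,fy=4,interpolation=2)[:560])
cv2.imwrite("pics/holdz.png",cv2.resize(a[30:270,260:420],None,fx=2.5,fy=2.5,interpolation=2))
E
```

```text
(no output)
```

View pics/rackz.png

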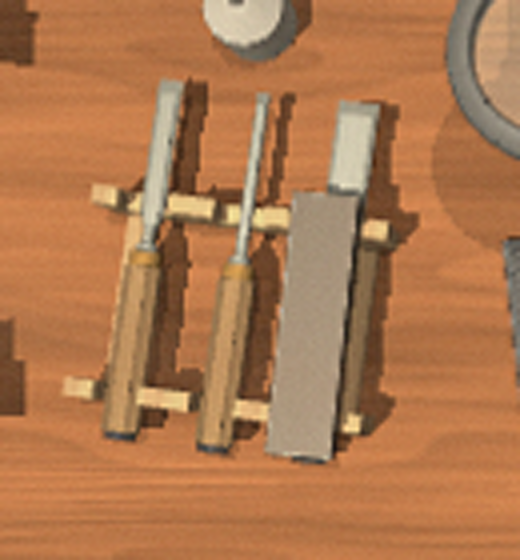

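View pics/holdz.png

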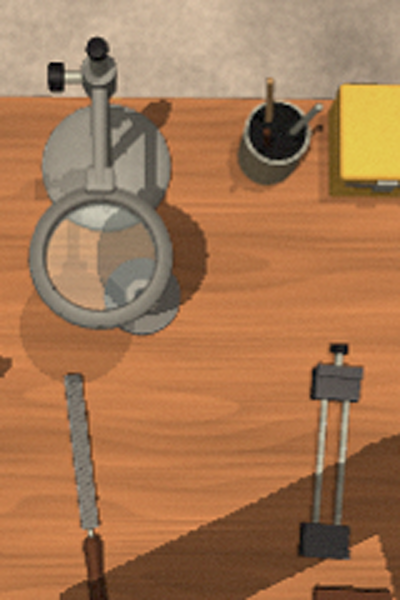

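```bash
python3 - <<'E'
from h import *
np.set_printoptions(precision=4,suppress=True)
for n in("top","side"):
    c=np.load(n+"0.npz");W=cloud(c);z=W[...,2]
    m=(z>.012)&(z<.07)&(W[...,0]>.33)&(W[...,0]<.65)&(W[...,1]<-.2)&(W[...,1]>-.33)
    k=(m*255).astype('uint8');nl,l,st,ce=cv2.connectedComponentsWithStats(k)
    for i in range(1,nl):
        if st[i,4]>15:
            P=W[l==i];print(n,st[i],P.mean(0),rect(P),np.percentile(P[:,2],[5,50,95]))
            hi=P[P[:,2]>.035];print("  lip",len(hi),hi.mean(0) if len(hi) else 0)
    # lens ring
    m=(z>.30)&(z<.37)&(np.hypot(W[...,0]-.66,W[...,1]-.02)<.12)&(W[...,0]<.69)
    P=W[m];
    A=np.c_[2*P[:,:2],np.ones(len(P))]
    print(n,"ring",len(P),P.min(0),P.max(0),np.median(P[:,2]),cv2.minEnclosingCircle(np.float32(P[:,:2])))
E
```

```text
top [381 167  25  87 812] [ 0.4758 -0.2671  0.0285] ((481.7555847167969, -268.1514892578125), (60.139137268066406, 274.2660217285156), 85.38482666015625) [0.0173 0.028  0.0415]
  lip 161 [ 0.4691 -0.2669  0.0397]
top ring 1845 [ 0.5926 -0.0518  0.3269] [0.69   0.0933 0.352 ] 0.33648387702028804 ((0.6646050214767456, 0.021393325179815292), 0.07376589626073837)
side [337 169  50  40 387] [ 0.5281 -0.2694  0.0254] ((502.79034423828125, -270.955078125), (68.2547836303711, 236.8054656982422), 87.57588195800781) [0.0148 0.024  0.0406]
  lip 49 [ 0.5812 -0.2749  0.0396]
side ring 1074 [ 0.5915 -0.0518  0.317 ] [0.6899 0.0965 0.3505] 0.3358286161406062 ((0.6622451543807983, 0.022380024194717407), 0.07509509474039078)
```

```bash
python3 - <<'E'
import cv2
a=cv2.imread("pics/top0.png");cv2.imwrite("pics/hz.png",cv2.resize(a[155:275,350:430],None,fx=5,fy=5,interpolation=2))
a=cv2.imread("pics/side0.png");cv2.imwrite("pics/lz.png",cv2.resize(a[100:220,210:310],None,fx=5,fy=5,interpolation=2))
E
```

```text
(no output)
```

View pics/hz.png

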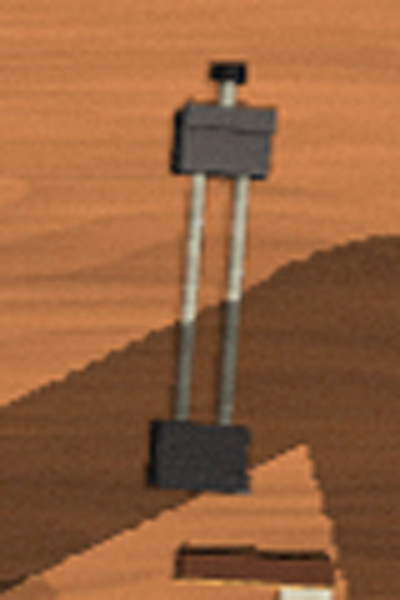

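View pics/lz.png

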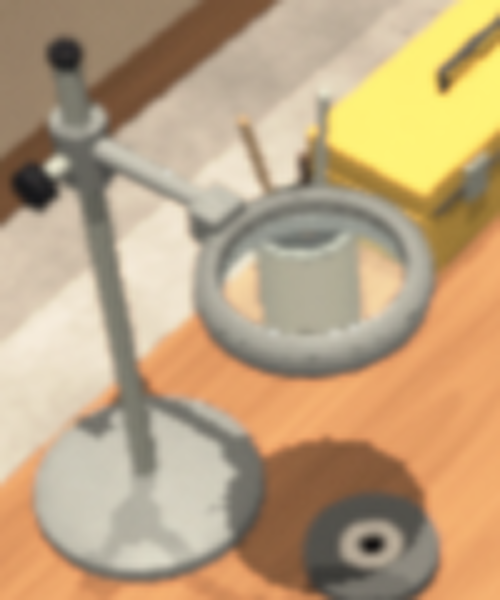

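The holder centre comes out at roughly (0.467,-0.268) with a yaw of about -4.6°. I'll hover over it with the wrist camera to measure it more closely.

Emit:
send_rows --fingers '[1,1,1,1,1,1,1,1,1,1]' --dp '[[13,29,0],[30,65,0],[47,102,0],[64,140,0],[81,178,0],[98,216,0],[115,252,0],[127,280,0],[134,294,0],[134,294,0]]' --turn '[[0,0,-0.053],[0,0,-0.12],[0,0,-0.185],[0,0,-0.25],[0,0,-0.32],[0,0,-0.39],[0,0,-0.45],[0,0,-0.5],[0,0,-0.53],[0,0,-0.53]]'

```text
time_s: 0.98
position: [0.4055, -0.2648, 0.2216]
tcp_rot: [[-0.0, 0.997, -0.077], [0.004, -0.077, -0.997], [-1.0, -0.001, -0.004]]
force: [-0.2, 0.2, 0.3]
opening: 1.0
```

```bash
python3 - <<'E'
from rig import bot
from h import *
np.set_printoptions(precision=4,suppress=True)
s=bot.read_state();c=bot.capture("wrist");print(s["position"],s["tcp_rot"],s["joint_positions"],abs(s["qvel"]).max())
np.savez("w1.npz",pos=s["position"],rot=s["tcp_rot"],**c);cv2.imwrite("pics/w1.png",c["img"])
W=wcloud(c,s["position"],s["tcp_rot"]);z=W[...,2]
print(np.nanmedian(z[abs(z)<.012]))
t=bot.capture("top");np.savez("top1.npz",**t);cv2.imwrite("pics/top1.png",t["img"])
E
```

```text
[ 0.4055 -0.2648  0.2216] [[-0.0004  0.997  -0.0774]
 [ 0.0038 -0.0774 -0.997 ]
 [-1.     -0.0007 -0.0038]] [-46.4794  19.5669 101.769    0.1586  58.8384  47.8801] 4.5938253168797685
0.0014591216656890116
```

View pics/w1.png

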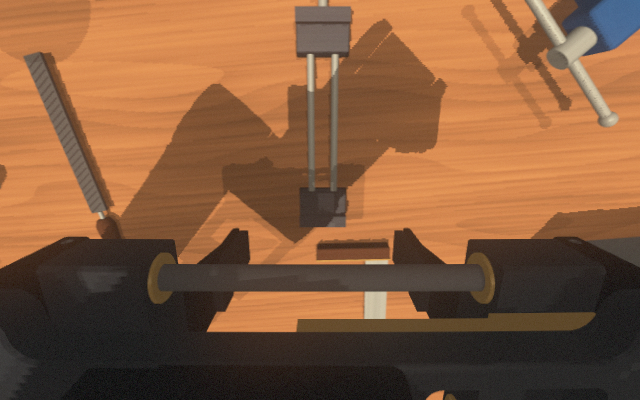

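The wrist view shows the whole holder: far jaw at (323,32), near jaw at (324,207), rods between them. The try square's stock lies close behind it at (353,250). Next I'll fit the jaws.

```bash
python3 - <<'E'
from h import *
np.set_printoptions(precision=4,suppress=True)
c=np.load("w1.npz");W=wcloud(c,c["pos"],c["rot"]);z=W[...,2]-.0015
img=c["img"]
out=[]
for nm,(v0,v1,u0,u1) in dict(far=(3,60,285,360),near=(180,232,290,355)).items():
    m=np.zeros(z.shape,bool);m[v0:v1,u0:u1]=1
    s=m&(z>.026)&(z<.034);l=m&(z>.036)&(z<.045)
    for a,b in(("seat",s),("lip",l)):
        P=W[b];print(nm,a,len(P),P.mean(0),rect(P))
        ys=P[:,1]
    out.append((rect(W[s]),rect(W[l])))
m=np.zeros(z.shape,bool);m[65:180,295:350]=1
P=W[m&(z>.014)&(z<.03)]
# two rods lines
mid=np.median(P[:,1]+0.08*(P[:,0]-.47))
for sgn in(1,-1):
    for it in range(1):
        q=P[(P[:,1]+0.08*(P[:,0]-.47)-mid)*sgn>0.004]
        f=np.polyfit(q[:,0],q[:,1],1);print("rod",sgn,len(q),f,np.degrees(np.arctan(f[0])),np.polyval(f,.467),q[:,2].mean())
# top cam
c=np.load("top0.npz");W=cloud(c);z=W[...,2]
for nm,(v0,v1,u0,u1) in dict(far=(172,195,380,410),near=(236,256,378,402)).items():
    m=np.zeros(z.shape,bool);m[v0:v1,u0:u1]=1
    for a,b in(("seat",m&(z>.026)&(z<.034)),("lip",m&(z>.036)&(z<.046))):
        P=W[b];print("top",nm,a,len(P),P.mean(0),rect(P))
E
```

```text
far seat 1623 [ 0.5616 -0.2763  0.0314] ((571.1822509765625, -277.13250732421875), (58.294795989990234, 49.17179489135742), 85.4311752319336)
far lip 875 [ 0.5817 -0.2787  0.0414] ((581.95361328125, -278.6219787597656), (56.540889739990234, 14.279376029968262), 85.64834594726562)
near seat 1052 [ 0.3737 -0.2619  0.0313] ((373.7343444824219, -261.9791564941406), (57.55494689941406, 28.950626373291016), 85.40180206298828)
near lip 536 [ 0.3538 -0.2603  0.0411] ((353.3016662597656, -259.9423522949219), (57.57438659667969, 14.815597534179688), 85.31912231445312)
rod 1 360 [-0.0797 -0.2157] -4.555837829369513 -0.2528872797276523 0.022620326113036604
rod -1 757 [-0.0775 -0.2467] -4.430203839251356 -0.2828797106174007 0.02252573180359187
top far seat 141 [ 0.5623 -0.2736  0.0298] ((567.96875, -272.4520568847656), (57.373722076416016, 64.53713989257812), 24.346891403198242)
top far lip 73 [ 0.5808 -0.2758  0.0399] ((571.9548950195312, -274.5299377441406), (57.50000762939453, 38.79917907714844), 77.8013916015625)
top near seat 141 [ 0.3724 -0.26    0.0294] ((370.3757019042969, -258.60919189453125), (58.589298248291016, 40.331642150878906), 77.3856201171875)
top near lip 72 [ 0.3518 -0.2563  0.0399] ((352.0567932128906, -257.6911315917969), (54.52475357055664, 13.994943618774414), 85.30840301513672)
```

Emit:
send_rows --fingers '[1,1,1,1,1,1,1,1,1,1]' --dp '[[0,15,10],[0,50,20],[0,90,35],[0,130,50],[0,170,60],[0,210,70],[0,250,78],[5,290,78],[10,330,78],[15,370,78]]' --turn '[[0,0,0],[0,0,0],[0,0,0],[0,0,0],[0,0,0],[0,0,0],[0,0,0],[0,0,0],[0,0,0],[0,0,0]]'

```text
time_s: 1.92
position: [0.4211, 0.1021, 0.3004]
tcp_rot: [[0.002, 0.997, -0.081], [0.0, -0.081, -0.997], [-1.0, 0.002, -0.0]]
force: [0.5, -0.8, -0.5]
opening: 0.999
```

Emit:
send_rows --fingers '[1,1,1,1,1,1]' --dp '[[8,38,0],[13,75,0],[16,105,0],[20,125,0],[20,130,0],[20,130,0]]' --turn '[[0,0,0],[0,0,0],[0,0,0],[0,0,0],[0,0,0],[0,0,0]]'

```text
time_s: 2.42
position: [0.442, 0.2321, 0.3001]
tcp_rot: [[0.002, 0.997, -0.079], [-0.0, -0.079, -0.997], [-1.0, 0.002, 0.0]]
force: [-0.1, -0.3, -0.3]
opening: 1.005
```

```bash
python3 - <<'E'
from rig import bot
from h import *
np.set_printoptions(precision=4,suppress=True)
s=bot.read_state();c=bot.capture("wrist");print(s["position"],s["tcp_rot"],s["joint_positions"],abs(s["qvel"]).max())
np.savez("w2.npz",pos=s["position"],rot=s["tcp_rot"],**c);cv2.imwrite("pics/w2.png",c["img"])
W=wcloud(c,s["position"],s["tcp_rot"]);z=W[...,2]
print(np.nanmedian(z[abs(z)<.012]))
m=(z>.10)&(z<.12)&(W[...,0]>.38)&(W[...,0]<.65)&(W[...,1]>.12)&(W[...,1]<.3)
P=W[m];print(len(P),P.mean(0),rect(P),np.percentile(P[:,2],[5,50,95]))
E
```

```text
[0.442  0.2321 0.3001] [[ 0.0023  0.9968 -0.0794]
 [-0.0002 -0.0794 -0.9968]
 [-1.      0.0024  0.0001]] [ 14.8905  15.1323  94.011   -0.0507  70.7304 109.4613] 2.1059990310675256
0.0014173686488026527
7515 [0.5109 0.2126 0.1104] ((503.38372802734375, 213.09222412109375), (50.20295333862305, 199.55508422851562), 84.77462005615234) [0.1091 0.1104 0.1116]
```

View pics/w2.png

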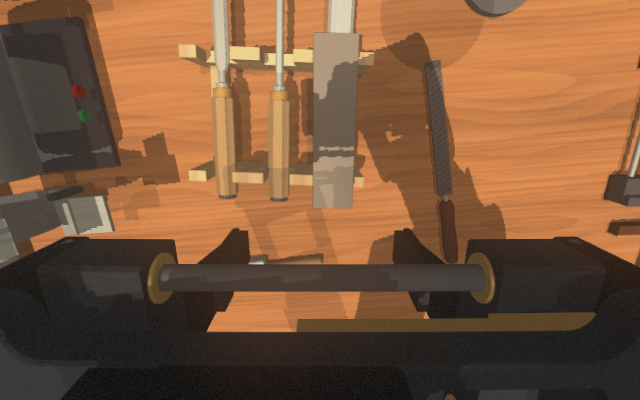

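The wrist view shows the stone from (333,33) to (333,208), sitting between the jaws' fields. It is centred at (0.503,0.213) with yaw -5.2° and its top at 0.109, as it should be. Going down to it.

Emit:
send_rows --fingers '[0.85,0.8,0.8,0.8,0.8,0.8,0.8,0.8,0.8,0.8]' --dp '[[20,-6,-10],[40,-12,-30],[55,-17,-60],[61,-19,-95],[61.5,-19,-125],[61.5,-19,-150],[61.5,-19,-170],[61.5,-19,-180],[61.5,-19,-185],[61.5,-19,-185]]' --turn '[[0,0,-0.004],[0,0,-0.008],[0,0,-0.012],[0,0,-0.012],[0,0,-0.012],[0,0,-0.012],[0,0,-0.012],[0,0,-0.012],[0,0,-0.012],[0,0,-0.012]]'

```text
time_s: 3.3
position: [0.5031, 0.2108, 0.1146]
tcp_rot: [[0.0, 0.996, -0.094], [-0.001, -0.094, -0.996], [-1.0, 0.001, 0.001]]
force: [-0.3, 0.0, 0.1]
opening: 0.8
```

```bash
python3 - <<'E'
from rig import bot
from h import *
np.set_printoptions(precision=4,suppress=True)
s=bot.read_state();c=bot.capture("wrist");print(s["position"],s["tcp_rot"],s["opening"])
cv2.imwrite("pics/w3.png",c["img"])
E
```

```text
[0.5031 0.2108 0.1146] [[ 0.0004  0.9956 -0.0941]
 [-0.0013 -0.0941 -0.9956]
 [-1.      0.0005  0.0013]] 0.8002766835946377
```

View pics/w3.png

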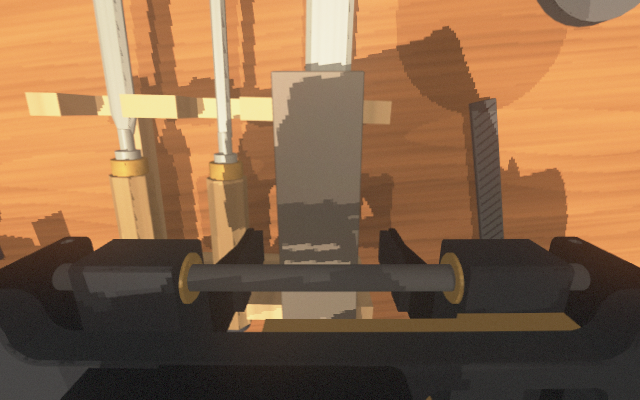

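The fingers straddle the stone: pads at columns 262 and 380, stone from 277 to 362. Lower and grip.

Emit:
send_rows --fingers '[0.8,0.8,0.8,0.8,0.8,0.8]' --dp '[[0,1,-8],[0,1,-18],[0,1,-28],[0,1,-34],[0,1,-37],[0,1,-37]]' --turn '[[0,0,0],[0,0,0],[0,0,0],[0,0,0],[0,0,0],[0,0,0]]'

```text
time_s: 3.85
position: [0.5029, 0.2123, 0.0775]
tcp_rot: [[0.0, 0.996, -0.093], [-0.001, -0.093, -0.996], [-1.0, 0.0, 0.001]]
force: [0.1, 0.6, 0.5]
opening: 0.801
```

Emit:
send_rows --fingers '[0.7,0.65,0.6,0.5,0.4,0.4,0.4,0.4]' --dp '[[0,0,0],[0,0,0],[0,0,0],[0,0,0],[0,0,0],[0,0,0],[0,0,0],[0,0,0]]' --turn '[[0,0,0],[0,0,0],[0,0,0],[0,0,0],[0,0,0],[0,0,0],[0,0,0],[0,0,0]]'

```text
time_s: 4.52
position: [0.5032, 0.2123, 0.0778]
tcp_rot: [[0.001, 0.996, -0.093], [-0.001, -0.093, -0.996], [-1.0, 0.001, 0.001]]
force: [-0.6, -0.9, 1.1]
opening: 0.571
```

Emit:
send_rows --fingers '[0.3,0.3,0.3,0.3,0.3,0.3,0.3,0.3]' --dp '[[0,0,3],[0,0,10],[0,0,20],[0,0,35],[0,0,55],[0,0,75],[0,0,90],[0,0,95]]' --turn '[[0,0,0],[0,0,0],[0,0,0],[0,0,0],[0,0,0],[0,0,0],[0,0,0],[0,0,0]]'

```text
time_s: 5.18
position: [0.5044, 0.2127, 0.1757]
tcp_rot: [[0.006, 0.996, -0.093], [-0.0, -0.093, -0.996], [-1.0, 0.006, -0.0]]
force: [0.5, 0.5, -5.0]
opening: 0.569
```

```bash
python3 - <<'E'
from rig import bot
from h import *
np.set_printoptions(precision=4,suppress=True)
s=bot.read_state();c=bot.capture("wrist");print(s["position"],s["tcp_rot"],s["opening"],s["force"])
np.savez("w4.npz",pos=s["position"],rot=s["tcp_rot"],**c)
cv2.imwrite("pics/w4.png",c["img"])
for n in("top","side"):
    c=bot.capture(n);np.savez(n+"4.npz",**c);cv2.imwrite(f"pics/{n}4.png",c["img"])
E
```

```text
[0.5044 0.2127 0.1757] [[ 0.0057  0.9956 -0.0932]
 [-0.0003 -0.0932 -0.9956]
 [-1.      0.0057 -0.0003]] 0.5686988544866176 [ 0.5197  0.5423 -5.016 ]
```

View pics/w4.png

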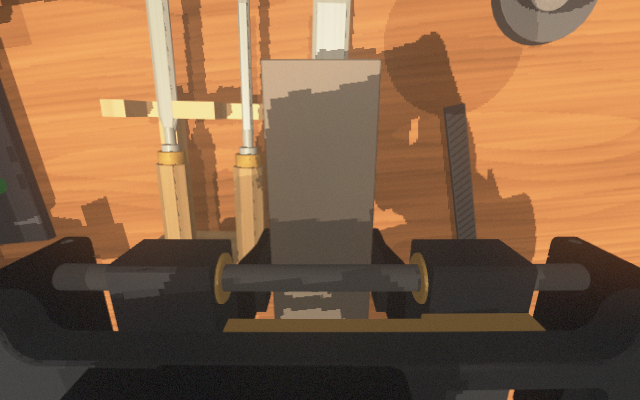

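View pics/side4.png

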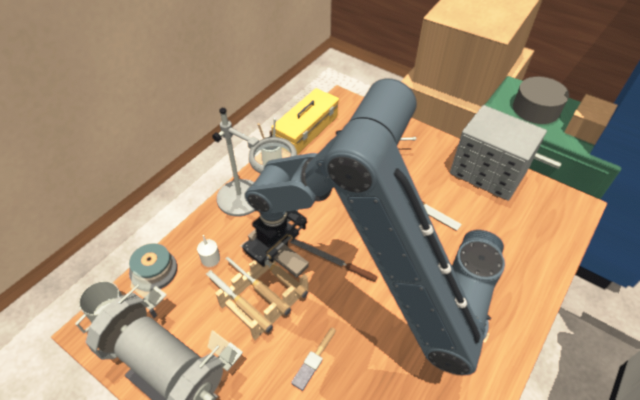

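```bash
python3 - <<'E'
from h import *
np.set_printoptions(precision=4,suppress=True)
c=np.load("w4.npz");W=wcloud(c,c["pos"],c["rot"]);T=(W-c["pos"])@c["rot"]  # tool coords
x=T[...,0]
m=np.zeros(x.shape,bool);m[55:262,255:385]=1
m&=(x>-.05)&(x<.0)
P=T[m];print(len(P),np.percentile(P[:,0],[5,50,95]));print("front end y",np.percentile(P[:,1],99.5),"z range",np.percentile(P[:,2],[0.5,99.5]))
f=np.linalg.lstsq(np.c_[P[:,1:],np.ones(len(P))],P[:,0],rcond=None)[0];print("plane",f)
for y in(.03,.05,.07,.09):
    q=P[abs(P[:,1]-y)<.005];
    if len(q):print(y,q[:,2].min(),q[:,2].max(),q[:,2].mean(),np.median(q[:,0]))
E
```

```text
23187 [-0.0336 -0.0325 -0.0313]
front end y 0.09930212725515257 z range [-0.0316  0.0303]
plane [-0.0164  0.0026 -0.0313]
0.03 -0.025613028776020664 0.02437919815802367 -0.0005597126280652257 -0.03250816195833431
0.05 -0.02562701658446837 0.024377058452260524 -0.0005395757856461544 -0.03254927066440637
0.07 -0.02579232121278557 0.02446861676000702 -0.000590840934824311 -0.032495282202863164
0.09 -0.02553872697893153 0.024466628278127813 -0.00040765470629642507 -0.032600469561397866
```

The stone is held square and centred, within 0.5 mm in the tool frame. I'll carry it over, pulling back in x to stay clear of the lamp.

Emit:
send_rows --fingers '[0.3,0.3,0.3,0.3,0.3,0.3,0.3,0.3,0.3,0.3]' --dp '[[-8,-5,5],[-22,-15,10],[-42,-32,15],[-62,-55,20],[-76,-82,24],[-82,-112,24],[-84,-142,24],[-84,-172,24],[-84,-202,24],[-84,-232,24]]' --turn '[[0,0,0],[0,0,0],[0,0,0],[0,0,0],[0,0,0.003],[0,0,0.005],[0,0,0.008],[0,0,0.01],[0,0,0.01],[0,0,0.013]]'

```text
time_s: 6.17
position: [0.4169, -0.0207, 0.1963]
tcp_rot: [[-0.002, 0.997, -0.08], [-0.0, -0.08, -0.997], [-1.0, -0.002, 0.001]]
force: [1.3, 0.8, -4.4]
opening: 0.569
```

Emit:
send_rows --fingers '[0.3,0.3,0.3,0.3,0.3,0.3,0.3,0.3,0.3,0.3]' --dp '[[0,-30,0],[0,-60,0],[0,-90,0],[5,-120,0],[15,-150,0],[25,-180,0],[35,-210,0],[42,-232,0],[46,-245,0],[47,-249,0]]' --turn '[[0,0,0],[0,0,0],[0,0,0],[0,0,0],[0,0,0],[0,0,0],[0,0,0],[0,0,0],[0,0,0],[0,0,0]]'

```text
time_s: 7.0
position: [0.4637, -0.2716, 0.1956]
tcp_rot: [[-0.002, 0.997, -0.082], [-0.0, -0.082, -0.997], [-1.0, -0.002, 0.0]]
force: [0.5, -0.2, -5.2]
opening: 0.568
```

```bash
python3 - <<'E'
from rig import bot
from h import *
np.set_printoptions(precision=4,suppress=True)
s=bot.read_state();print(s["position"],s["tcp_rot"],s["opening"],s["force"],s["joint_positions"])
R=s["tcp_rot"];print("yaw",np.degrees(np.arctan2(R[1,1],R[0,1])),"d",(np.array([.4677,-.2692])-s["position"][:2])*1000, "zdown tilt",R[:,0])
# levelling rotvec
from scipy.spatial.transform import Rotation as Ro
a=np.radians(-4.6);y=np.array([np.cos(a),np.sin(a),0]);x=np.array([0,0,-1.]);T=np.c_[x,y,np.cross(x,y)]
print(Ro.from_matrix(T@R.T).as_rotvec())
c=bot.capture("side");cv2.imwrite("pics/side5.png",c["img"])
c=bot.capture("wrist");cv2.imwrite("pics/w5.png",c["img"])
E
```

```text
[ 0.4637 -0.2716  0.1956] [[-0.0022  0.9966 -0.0821]
 [-0.0003 -0.0821 -0.9966]
 [-1.     -0.0022  0.0005]] 0.5683716980906676 [ 0.5017 -0.2406 -5.2475] [-42.2211  25.5712  96.2725  -0.1161  58.2398  52.5498]
yaw -4.709709903471366 d [4.0026 2.3895] zdown tilt [-0.0022 -0.0003 -1.    ]
[ 0.0003 -0.0022  0.0019]
```

View pics/w5.png

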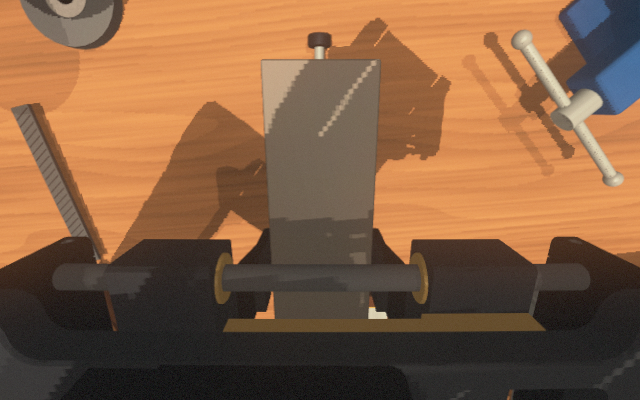

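Emit:
send_rows --fingers '[0.3,0.3,0.3,0.3,0.3,0.3,0.3,0.3,0.3,0.3]' --dp '[[2,1,-8],[4,2.4,-25],[4,2.4,-50],[4,2.4,-75],[4,2.4,-100],[4,2.4,-120],[4,2.4,-135],[4,2.4,-143],[4,2.4,-146],[4,2.4,-146]]' --turn '[[0,-0.002,0.002],[0,-0.002,0.002],[0,-0.002,0.002],[0,-0.002,0.002],[0,-0.002,0.002],[0,-0.002,0.002],[0,-0.002,0.002],[0,-0.002,0.002],[0,-0.002,0.002],[0,-0.002,0.002]]'

```text
time_s: 7.93
position: [0.4663, -0.2652, 0.049]
tcp_rot: [[-0.003, 0.997, -0.078], [0.003, -0.078, -0.997], [-1.0, -0.004, -0.003]]
force: [0.6, 0.2, -4.8]
opening: 0.571
```

```bash
python3 - <<'E'
from rig import bot
from h import *
np.set_printoptions(precision=4,suppress=True)
s=bot.read_state();c=bot.capture("wrist");print(s["position"],s["tcp_rot"],s["opening"],s["force"])
R=s["tcp_rot"];print("yaw",np.degrees(np.arctan2(R[1,1],R[0,1])),"d",(np.array([.4677,-.2692])-s["position"][:2])*1000)
np.savez("w6.npz",pos=s["position"],rot=s["tcp_rot"],**c)
cv2.imwrite("pics/w6.png",c["img"])
W=wcloud(c,s["position"],R);z=W[...,2]
m=np.zeros(z.shape,bool);m[:120,200:440]=1
P=W[m&(z>.036)&(z<.047)];print("lip",len(P),P.mean(0),rect(P) if len(P)>3 else 0)
m[:]=0;m[:225,240:400]=1
P=W[m&(z>.07)&(z<.085)&(W[...,1]>-.33)];print("stone",len(P),P[:,0].max(),rect(P))
for n in ("top","side"):
    c=bot.capture(n);cv2.imwrite(f"pics/{n}6.png",c["img"])
E
```

```text
[ 0.4663 -0.2652  0.049 ] [[-0.0033  0.997  -0.0779]
 [ 0.0035 -0.0779 -0.997 ]
 [-1.     -0.0036 -0.0032]] 0.5708305538495116 [ 0.6093  0.2136 -4.7587]
yaw -4.46988742258795 d [ 1.3741 -4.0415]
lip 3472 [ 0.5816 -0.2786  0.0413] ((581.9351196289062, -278.492431640625), (58.008689880371094, 14.933211326599121), 85.92765045166016)
stone 18596 0.5676129267236691 ((529.5355834960938, -269.64349365234375), (50.33985137939453, 73.04814147949219), 85.46619415283203)
```

View pics/w6.png

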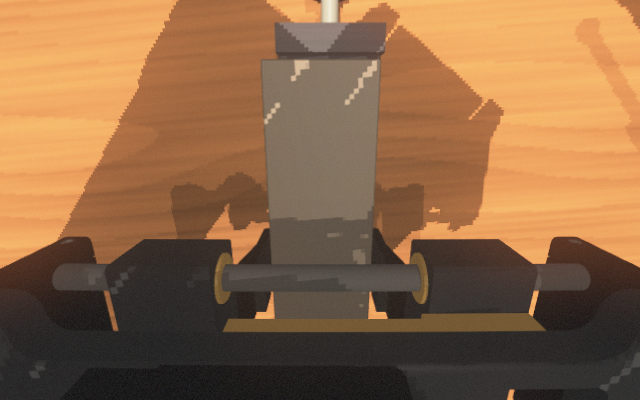

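View pics/top6.png

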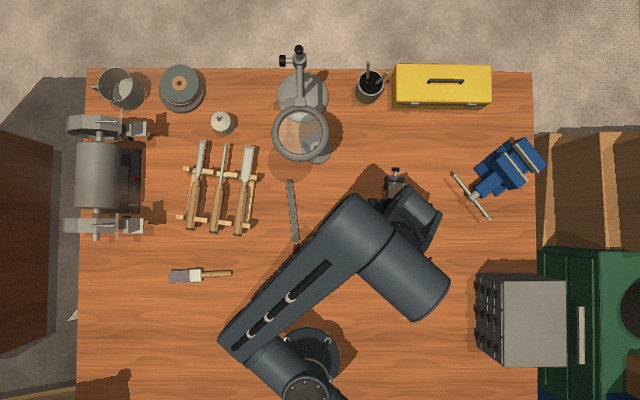

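The stone's far end is 15 mm inside the far lip (lip at rows 25–55), which is right in x, but y is 4 mm off. Correcting and settling.

Emit:
send_rows --fingers '[0.3,0.3,0.3,0.3,0.3,0.3]' --dp '[[0.7,-2,-2],[1.4,-4,-4],[1.4,-4,-5],[1.4,-4,-5],[1.4,-4,-5],[1.4,-4,-5]]' --turn '[[-0.0035,-0.003,-0.002],[-0.0035,-0.003,-0.002],[-0.0035,-0.003,-0.002],[-0.0035,-0.003,-0.002],[-0.0035,-0.003,-0.002],[-0.0035,-0.003,-0.002]]'

```text
time_s: 8.58
position: [0.4687, -0.2707, 0.0455]
tcp_rot: [[0.002, 0.997, -0.081], [-0.003, -0.081, -0.997], [-1.0, 0.003, 0.002]]
force: [-0.4, -0.7, -5.2]
opening: 0.568
```

```bash
python3 - <<'E'
from rig import bot
from h import *
np.set_printoptions(precision=4,suppress=True)
for i in range(2):
    s=bot.read_state();c=bot.capture("wrist");print(s["position"],s["opening"],s["force"],abs(s["qvel"]).max())
    R=s["tcp_rot"];print("yaw",np.degrees(np.arctan2(R[1,1],R[0,1])),R[:,0],"d",(np.array([.4677,-.2692])-s["position"][:2])*1000)
E
```

```text
[ 0.4687 -0.2707  0.0455] 0.5679551635871488 [-0.426  -0.707  -5.1731] 0.10874683346258754
yaw -4.627659524187547 [ 0.0025 -0.0025 -1.    ] d [-0.9975  1.4515]
[ 0.4687 -0.2706  0.0455] 0.571969680393769 [ 0.158  -1.0616 -4.2426] 0.08785472325081596
yaw -4.624049051586388 [ 0.0025 -0.0026 -1.    ] d [-1.0267  1.4397]
```

Emit:
send_rows --fingers '[0.3,0.3,0.3,0.3,0.3,0.3,0.3,0.3,0.3,0.3]' --dp '[[-0.7,1,-2],[-0.7,1,-5],[-0.7,1,-8],[-0.7,1,-11],[-0.7,1,-14],[-0.7,1,-16],[-0.7,1,-17.5],[-0.7,1,-18.5],[-0.7,1,-19],[-0.7,1,-19]]' --turn '[[0.001,0.001,0],[0.001,0.001,0],[0.001,0.001,0],[0.001,0.001,0],[0.001,0.001,0],[0.001,0.001,0],[0.001,0.001,0],[0.001,0.001,0],[0.001,0.001,0],[0.001,0.001,0]]'

```text
time_s: 9.52
position: [0.4681, -0.2697, 0.0264]
tcp_rot: [[0.002, 0.997, -0.081], [-0.002, -0.081, -0.997], [-1.0, 0.002, 0.001]]
force: [0.1, -0.1, -4.4]
opening: 0.574
```

```bash
python3 - <<'E'
from rig import bot
from h import *
np.set_printoptions(precision=4,suppress=True)
s=bot.read_state();c=bot.capture("wrist");print(s["position"],s["opening"],s["force"],abs(s["qvel"]).max())
R=s["tcp_rot"];print("yaw",np.degrees(np.arctan2(R[1,1],R[0,1])),R[:,0],"d",(np.array([.4677,-.2692])-s["position"][:2])*1000)
cv2.imwrite("pics/w7.png",c["img"])
W=wcloud(c,s["position"],R);z=W[...,2]
m=np.zeros(z.shape,bool);m[:120,200:440]=1
P=W[m&(z>.036)&(z<.047)];print("lip",len(P),P.mean(0),rect(P) if len(P)>3 else 0)
m[:]=0;m[:225,240:400]=1
P=W[m&(z>.05)&(z<.07)&(W[...,1]>-.33)];print("stone",len(P),P[:,0].max(),np.median(P[:,2]),rect(P))
E
```

```text
[ 0.4681 -0.2697  0.0264] 0.5741399336335186 [ 0.0971 -0.0827 -4.353 ] 0.26767705251334933
yaw -4.622016759809966 [ 0.0015 -0.0016 -1.    ] d [-0.358   0.4671]
lip 4596 [ 0.5815 -0.2783  0.0413] ((581.7674560546875, -278.46282958984375), (58.352638244628906, 14.549668312072754), 85.52093505859375)
stone 18614 0.569213373281348 0.05902618730116019 ((531.0338745117188, -274.1018981933594), (50.322593688964844, 73.29448699951172), 85.21904754638672)
```

View pics/w7.png

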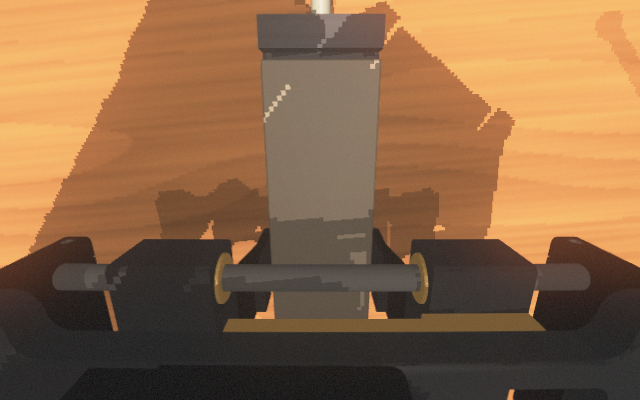

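Emit:
send_rows --fingers '[0.3,0.3,0.3,0.3]' --dp '[[0,0,-0.8],[0,0,-1.6],[0,0,-2.3],[0,0,-2.3]]' --turn '[[0,0,0],[0,0,0],[0,0,0],[0,0,0]]'

```text
time_s: 9.9
position: [0.468, -0.2696, 0.0241]
tcp_rot: [[0.002, 0.997, -0.081], [-0.002, -0.081, -0.997], [-1.0, 0.002, 0.001]]
force: [0.2, -0.8, -4.2]
opening: 0.574
```

Emit:
send_rows --fingers '[0.3,0.3,0.3,0.3]' --dp '[[0,0,-0.5],[0,0,-0.9],[0,0,-1.2],[0,0,-1.2]]' --turn '[[0,0,0],[0,0,0],[0,0,0],[0,0,0]]'

```text
time_s: 10.23
position: [0.4681, -0.2697, 0.0238]
tcp_rot: [[0.002, 0.997, -0.081], [-0.002, -0.08, -0.997], [-1.0, 0.002, 0.002]]
force: [-2.1, 1.0, 5.3]
opening: 0.57
```

The stone is in contact with the seat (force z went from -4.4 to +5.3 N). Opening gently.

Emit:
send_rows --fingers '[0.58,0.6,0.62,0.66,0.7,0.75,0.75]' --dp '[[0,0,0.3],[0,0,0.3],[0,0,0.3],[0,0,0.3],[0,0,0.3],[0,0,0.3],[0,0,0.3]]' --turn '[[0,0,0],[0,0,0],[0,0,0],[0,0,0],[0,0,0],[0,0,0],[0,0,0]]'

```text
time_s: 10.82
position: [0.4681, -0.2697, 0.024]
tcp_rot: [[0.002, 0.997, -0.081], [-0.002, -0.081, -0.997], [-1.0, 0.002, 0.002]]
force: [-0.4, 0.3, -0.7]
opening: 0.729
```

Emit:
send_rows --fingers '[0.75,0.75,0.75,0.75,0.75,0.75,0.8,0.9,0.9,0.9]' --dp '[[0,0,3],[0,0,10],[0,0,20],[0,0,35],[0,0,55],[-10,0,80],[-20,0,110],[-35,0,140],[-50,0,170],[-60,0,190]]' --turn '[[0,0,0],[0,0,0],[0,0,0],[0,0,0],[0,0,0],[0,0,0],[0,0,0],[0,0,0],[0,0,0],[0,0,0]]'

```text
time_s: 11.65
position: [0.4075, -0.2699, 0.2176]
tcp_rot: [[0.004, 0.997, -0.081], [-0.005, -0.08, -0.997], [-1.0, 0.005, 0.004]]
force: [1.0, -0.7, 0.6]
opening: 0.883
```

```bash
python3 - <<'E'
from rig import bot
from h import *
np.set_printoptions(precision=4,suppress=True)
s=bot.read_state();c=bot.capture("wrist");print(s["time_s"],s["position"],s["opening"],s["force"],abs(s["qvel"]).max())
R=s["tcp_rot"];cv2.imwrite("pics/w8.png",c["img"])
W=wcloud(c,s["position"],R);z=W[...,2]
m=np.zeros(z.shape,bool);m[:232,250:400]=1
P=W[m&(z>.036)&(z<.047)];
for q in (P[P[:,0]>.47],P[P[:,0]<.47]): print("lip",len(q),q.mean(0) if len(q) else 0)
P=W[m&(z>.05)&(z<.07)&(W[...,1]>-.33)];print("stone",len(P),rect(P),np.median(P[:,2]),np.linalg.lstsq(np.c_[P[:,:2],np.ones(len(P))],P[:,2],rcond=None)[0])
E
```

```text
11.65 [ 0.4075 -0.2699  0.2176] 0.8832235080109531 [ 0.9684 -0.7155  0.5621] 27.642928896148184
lip 897 [ 0.5815 -0.2782  0.0413]
lip 564 [ 0.3538 -0.26    0.0411]
stone 8781 ((468.10833740234375, -268.8647155761719), (50.16514205932617, 199.9430389404297), 85.48127746582031) 0.05636801266014202 [0.0009 0.0006 0.0561]
```

View pics/w8.png

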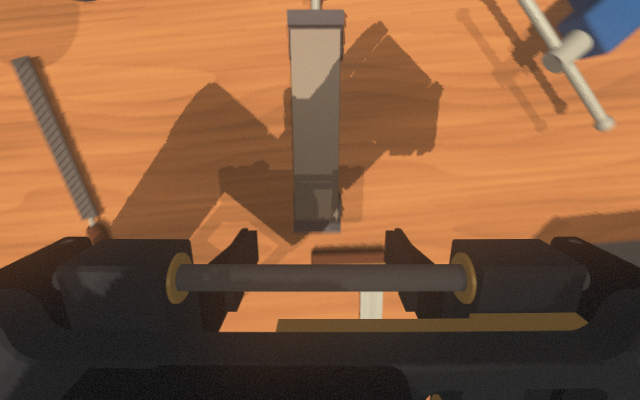

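The stone sits flat: centre (0.468,-0.269), top at 0.055 m after removing the camera bias, level, with the lips on both sides of its ends. Back to the rack.

Emit:
send_rows --fingers '[0.9,0.9,0.9,0.9,0.9,0.9,0.9,0.9,0.9,0.9]' --dp '[[0,15,5],[0,50,10],[0,90,15],[0,130,20],[0,170,25],[0,210,30],[0,250,32],[5,290,32],[10,330,32],[15,370,32]]' --turn '[[-0.004,-0.003,0],[-0.004,-0.003,0],[-0.004,-0.003,0],[-0.004,-0.003,0],[-0.004,-0.003,0],[-0.004,-0.003,0],[-0.004,-0.003,0],[-0.004,-0.003,0],[-0.004,-0.003,0],[-0.004,-0.003,0]]'

```text
time_s: 12.53
position: [0.4222, 0.1011, 0.2532]
tcp_rot: [[0.011, 0.997, -0.081], [-0.013, -0.081, -0.997], [-1.0, 0.012, 0.012]]
force: [0.8, -0.3, -0.0]
opening: 0.898
```

Emit:
send_rows --fingers '[0.9,0.9,0.9,0.9,0.9,0.9,0.9]' --dp '[[4,35,0],[8,65,0],[13,88,0],[18,103,0],[20,110,0],[20,110,0],[20,110,0]]' --turn '[[0,0,0],[0,0,0],[0,0,0],[0,0,0],[0,0,0],[0,0,0],[0,0,0]]'

```text
time_s: 13.12
position: [0.4418, 0.2108, 0.2533]
tcp_rot: [[0.011, 0.997, -0.08], [-0.013, -0.08, -0.997], [-1.0, 0.012, 0.012]]
force: [-0.2, 0.0, -0.1]
opening: 0.898
```

```bash
python3 - <<'E'
from rig import bot
from h import *
np.set_printoptions(precision=4,suppress=True)
s=bot.read_state();c=bot.capture("wrist");print(s["time_s"],s["position"],s["tcp_rot"],s["opening"],abs(s["qvel"]).max())
R=s["tcp_rot"];cv2.imwrite("pics/w9.png",c["img"]);np.savez("w9.npz",pos=s["position"],rot=R,**c)
W=wcloud(c,s["position"],R);z=W[...,2]-.0014
m=(z>.040)&(z<.072)&(W[...,0]>.38)&(W[...,0]<.72)&(W[...,1]>.17)&(W[...,1]<.27)
P=W[m];print(len(P))
for x in np.arange(.39,.72,.01):
    q=P[(abs(P[:,0]-x)<.004)]
    if len(q)>3: print(round(x,3),len(q),q[:,1].min(),q[:,1].max(),(q[:,1].min()+q[:,1].max())/2,np.percentile(q[:,2],95)-.0014)
E
```

```text
13.1167 [0.4418 0.2108 0.2533] [[ 0.0111  0.9967 -0.0802]
 [-0.0133 -0.08   -0.9967]
 [-0.9998  0.0122  0.0123]] 0.8981394411098876 1.1919057106541253
6153
0.4 75 0.2078436012542441 0.23380721713518013 0.2208254091947121 0.06694327868947243
0.41 138 0.20702246960924722 0.23424226187098374 0.22063236574011547 0.06872673492982695
0.42 135 0.20631752722098382 0.23336342084538858 0.21984047403318618 0.06892024761687099
0.43 162 0.20073039836738013 0.23663828425691066 0.2186843413121454 0.06895555904272956
0.44 292 0.18350813717999015 0.25022135715958566 0.2168647471697879 0.0691059450026455
0.45 171 0.20152339697363753 0.2698764880961034 0.23569994253487045 0.06935754174796886
0.46 154 0.20076993774985583 0.22832850219146014 0.21454921997065798 0.06887889954161593
0.47 151 0.20004910396225994 0.22734775857475512 0.21369843126850752 0.06876879872553325
0.48 163 0.1980412136565522 0.22646706865335325 0.21225414115495272 0.0689201789559984
0.49 164 0.1973354244903333 0.22536148729354585 0.21134845589193957 0.06908307019498164
0.5 160 0.19660233055482695 0.2232455391758929 0.2099239348653599
[... 549 characters left out ...]
57 210 0.17006621609605027 0.21293279993884898 0.19149950801744964 0.06608186602002931
0.58 481 0.17973273600130396 0.2695338903657077 0.22463331318350582 0.06805998209471693
0.59 327 0.18280383464823985 0.26991741496411586 0.22636062480617786 0.05741372626794556
0.6 253 0.18215248159066935 0.2697289791017057 0.2259407303461875 0.05736405830112926
0.61 264 0.18032101966308417 0.2699569586108532 0.2251389891369687 0.05741914931313769
0.62 268 0.17969486907889126 0.2699050309811765 0.2247999500300339 0.05712385269134479
0.63 301 0.17779700088946052 0.2699498567344294 0.22387342881194494 0.05739793725641153
0.64 155 0.17757478643609054 0.2698302871202962 0.22370253677819338 0.057339134288875576
```

View pics/w9.png

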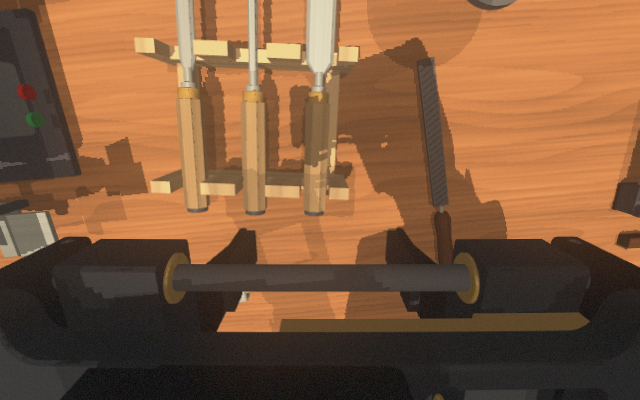

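```bash
python3 - <<'E'
from h import *
np.set_printoptions(precision=4,suppress=True)
c=np.load("w9.npz");W=wcloud(c,c["pos"],c["rot"]);z=W[...,2]-.0014
a=np.arctan(-.12)
for it in range(3):
    d=np.array([np.cos(a),np.sin(a)]);n=np.array([-d[1],d[0]]);
    if it==0:o=np.array([.502,.2097])
    u=(W[...,:2]-o)@d;w=(W[...,:2]-o)@n
    m=(abs(w)<.0175)&(u>-.1)&(u<.02)&(z>.045)&(z<.075)
    L=[];
    for x in np.arange(-.095,.02,.008):
        if -.08<x<-.055: continue
        q=w[m&(abs(u-x)<.004)];L.append((x,(np.percentile(q,1)+np.percentile(q,99))/2,np.percentile(q,99)-np.percentile(q,1)))
    L=np.array(L);f=np.polyfit(L[:,0],L[:,1],1);a+=np.arctan(f[0]);o=o+n*f[1]
print("yaw",np.degrees(a),o,"widths",L[:,2])
q=u[(abs(w)<.012)&(z>.045)&(z<.075)&(u<-.05)];print("back end u",q.min(),np.percentile(q,1))
m=(z>.078)&(z<.09)&(W[...,1]<.37)&(W[...,1]>.1)
P=W[m];
b=np.radians(-5.2);dd=np.array([np.cos(b),np.sin(b)])
k=(P[:,:2]-o)@dd
for lo,hi in((-.12,0),(0,.12)):
    q=P[(k>lo)&(k<hi)];print("rail",len(q),np.percentile(((q[:,:2]-o)@dd),[3,50,97]), np.degrees(np.arctan(np.polyfit(q[:,1],q[:,0],1)[0])))
    yy=(q[:,:2]-o)@np.array([-dd[1],dd[0]]);print("  across",yy.min(),yy.max())
from scipy.spatial.transform import Rotation as Ro
y=np.array([np.cos(a),np.sin(a),0]);x=np.array([0,0,-1.]);T=np.c_[x,y,np.cross(x,y)]
print("turn",Ro.from_matrix(T@c["rot"].T).as_rotvec())
E
```

```text
yaw -6.858314153937621 [0.502  0.2097] widths [0.0267 0.0266 0.0266 0.0269 0.0269 0.0267 0.0266 0.0277 0.0267 0.0262
 0.0271 0.027 ]
back end u -0.1043457651775859 -0.10366954590905195
rail 1134 [-0.0751 -0.0668 -0.0591] 6.899683423249287
  across -0.03779116554321916 0.13411415567985124
rail 1472 [0.0733 0.0818 0.0899] 7.052663454637479
  across -0.042221779657858345 0.169238349786147
turn [ 0.0135  0.0109 -0.0395]
```

```bash
python3 - <<'E'
from h import *
np.set_printoptions(precision=4,suppress=True)
a=np.radians(-6.86);d=np.array([np.cos(a),np.sin(a)]);n=np.array([-d[1],d[0]]);o=np.array([.502,.2097])
for nm in("top0","side0"):
    W=cloud(np.load(nm+".npz"));z=W[...,2]
    u=(W[...,:2]-o)@d;w=(W[...,:2]-o)@n
    m=(abs(w)<.025)&(u>.1)&(u<.22)&(z>.03)&(z<.075)
    print(nm,m.sum())
    for x in np.arange(.1,.22,.01):
        k=m&(abs(u-x)<.005)
        if k.sum()>2: print(round(x,3),k.sum(),w[k].min(),w[k].max(),np.median(z[k]))
    print(u[m].max())
    # other chisels' edges
    for off in(.075,.15):
        k=(abs(w-off)<.015)&(u>.1)&(u<.25)&(z>.03)&(z<.08);print(off,u[k].max(), )
        k=(abs(w-off)<.010)&(u<-.05)&(u>-.15)&(z>.04)&(z<.08);print("  back",u[k].min() if k.any() else None)
E
```

```text
top0 239
0.11 31 -0.01287439220205526 0.015931974285325053 0.0566668806446986
0.12 33 -0.014138490121219002 0.017533144880649745 0.05609367320085745
0.13 30 -0.013469132928835585 0.01609394643208346 0.055746915559511945
0.14 31 -0.012321044268761024 0.017080834842933143 0.05625512341684158
0.15 33 -0.014352954233257375 0.01720730287262989 0.05623198160931642
0.16 31 -0.01368104128543133 0.01685902027524978 0.05686504064937159
0.17 32 -0.014426159496877231 0.017925968480340917 0.056324970152174636
0.18 16 -0.012378438140239962 0.015925312022643617 0.05128406103423333
0.18074102944151843
0.075 0.24933759306163894
  back -0.10733183755841116
0.15 0.18103729139019312
  back -0.10627134011692822
side0 120
0.13 15 -0.012178817961384676 0.015238912698076102 0.057245706058339785
0.14 20 -0.011198038206706142 0.016068952087655262 0.05658867745837992
0.15 28 -0.01699806143063015 0.015977122285397327 0.05410871718754151
0.16 23 -0.01709525644552341 0.014164328139480967 0.05591572072731643
0.17 24 -0.012835547364305392 0.014089587056583796 0.05463158200337803
0.18 10 -0.017542190238040996 0.011989492296371205 0.04847843030436916
0.18237486376742337
0.075 0.24968342748455238
  back -0.10790565492618594
0.15 0.18068486022292102
  back -0.10922535735670527
```

The widest chisel's grip is near (0.506,0.209), yaw -6.9°. The edge and back end agree to about ±4 mm along its length. Approaching with the jaws half open.

Emit:
send_rows --fingers '[0.8,0.7,0.6,0.6,0.6,0.6,0.6,0.6,0.6,0.6]' --dp '[[15,0,-5],[35,-1,-20],[52,-1.5,-45],[62,-1.5,-75],[64,-1.5,-105],[64,-1.5,-130],[64,-1.5,-145],[64,-1.5,-151],[64,-1.5,-153],[64,-1.5,-153]]' --turn '[[0.005,0.004,-0.01],[0.01,0.008,-0.02],[0.0135,0.011,-0.03],[0.0135,0.011,-0.04],[0.0135,0.011,-0.04],[0.0135,0.011,-0.04],[0.0135,0.011,-0.04],[0.0135,0.011,-0.04],[0.0135,0.011,-0.04],[0.0135,0.011,-0.04]]'

```text
time_s: 14.0
position: [0.5059, 0.2081, 0.1005]
tcp_rot: [[-0.0, 0.993, -0.122], [-0.0, -0.122, -0.993], [-1.0, -0.0, 0.0]]
force: [-0.0, 0.3, 0.6]
opening: 0.6
```

```bash
python3 - <<'E'
from rig import bot
from h import *
from scipy.spatial.transform import Rotation as Ro
np.set_printoptions(precision=4,suppress=True)
s=bot.read_state();c=bot.capture("wrist");print(s["time_s"],s["position"],s["opening"],abs(s["qvel"]).max())
R=s["tcp_rot"];cv2.imwrite("pics/w10.png",c["img"]);np.savez("w10.npz",pos=s["position"],rot=R,**c)
a=np.radians(-6.86);y=np.array([np.cos(a),np.sin(a),0]);x=np.array([0,0,-1.]);T=np.c_[x,y,np.cross(x,y)]
print("turn",Ro.from_matrix(T@R.T).as_rotvec(),"d",1000*(np.array([.506,.2092,.035])-s["position"]))
W=wcloud(c,s["position"],R);Q=(W-s["position"])@R;z=W[...,2]-.0014
m=np.zeros(z.shape,bool);m[:232,220:420]=1
m&=(z>.045)&(z<.075)
for t in np.arange(.02,.22,.01):
    k=m&(abs(Q[...,1]-t)<.004)&(abs(Q[...,2])<.03)
    if k.sum()>5: print(round(t,3),k.sum(),Q[k][:,2].min(),Q[k][:,2].max(),(Q[k][:,2].min()+Q[k][:,2].max())/2,np.percentile(z[k],95))
E
```

```text
14.0 [0.5059 0.2081 0.1005] 0.5999246562816981 1.365813892180665
turn [ 0.0001 -0.0004  0.0027] d [  0.0699   1.1131 -65.4591]
0.02 426 -0.0147861212783381 0.01269710605915232 -0.0010445076095928901 0.06874782469261578
0.03 444 -0.01480611482571301 0.0130433810214894 -0.0008813669021118051 0.06787722330878265
0.04 375 -0.012472912605111942 0.011229616496362916 -0.0006216480543745134 0.06630646500155549
0.05 163 -0.005264862228606572 0.0039519115499828976 -0.0006564753393118374 0.05922319386003182
0.06 237 -0.01005669556605216 0.008091870219237157 -0.000982412673407501 0.058971197836996864
0.07 635 -0.02132715487261617 0.01899087346312332 -0.001168140704746426 0.05866447196475832
0.08 774 -0.021377087736788723 0.018997272349685387 -0.001189907693551668 0.06684323130545737
0.09 610 -0.016543167740650497 0.014638405692697183 -0.000952381023976657 0.057213614685204695
0.1 628 -0.01702352641087454 0.015085874648967584 -0.0009688258809534781 0.05712635130608401
0.11 662 -0.016888465242690987 0.014819432304124712 -0.0010345164692831376 0.05712747437047426
0.12 680 -0.016597756190918068 0.014694794844560915 -0.0009514806731785765 0.057123255566783195
0.13 713 -0.017148880975182922 0.015103945909016286 -0.001022467533083318 0.05716509319011104
0.14 722 -0.0162030526934094 0.014862901649862805 -0.0006700755217732965 0.05718769931390753
```

View pics/w10.png

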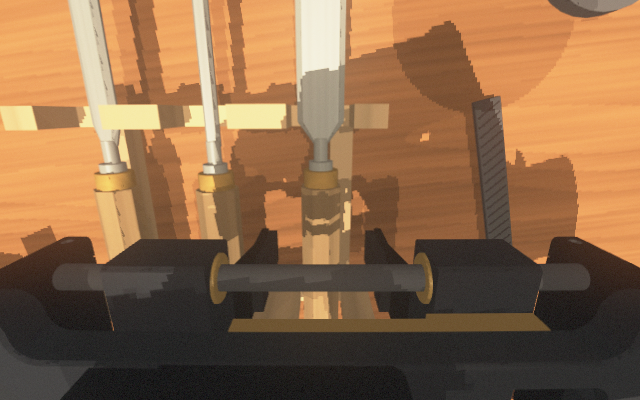

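The jaws straddle the handle within 1 mm: handle at columns 303–340, fingers at 265 and 380. Lowering and gripping.

Emit:
send_rows --fingers '[0.6,0.6,0.6,0.6,0.6,0.6,0.6,0.6]' --dp '[[0,1,-8],[0,1,-20],[0,1,-33],[0,1,-46],[0,1,-57],[0,1,-63],[0,1,-65],[0,1,-65]]' --turn '[[0,0,0],[0,0,0],[0,0,0],[0,0,0],[0,0,0],[0,0,0],[0,0,0],[0,0,0]]'

```text
time_s: 14.72
position: [0.5064, 0.2094, 0.0359]
tcp_rot: [[0.001, 0.993, -0.122], [0.0, -0.122, -0.993], [-1.0, 0.001, -0.0]]
force: [-0.1, 0.1, 0.7]
opening: 0.605
```

Emit:
send_rows --fingers '[0.5,0.4,0.3,0.2,0.1,0.1,0.1,0.1,0.1]' --dp '[[0,0,0],[0,0,0],[0,0,0],[0,0,0],[0,0,0],[0,0,0],[0,0,0],[0,0,0],[0,0,0]]' --turn '[[0,0,0],[0,0,0],[0,0,0],[0,0,0],[0,0,0],[0,0,0],[0,0,0],[0,0,0],[0,0,0]]'

```text
time_s: 15.47
position: [0.5066, 0.2094, 0.0363]
tcp_rot: [[0.001, 0.993, -0.122], [0.0, -0.122, -0.993], [-1.0, 0.001, -0.0]]
force: [-1.4, -1.2, 4.6]
opening: 0.316
```

Emit:
send_rows --fingers '[0.1,0.1,0.1,0.1,0.1,0.1,0.1,0.1,0.1,0.1]' --dp '[[0,0,3],[0,0,8],[0,0,16],[0,0,26],[0,0,38],[0,0,52],[0,0,68],[0,0,80],[0,0,85],[0,0,85]]' --turn '[[0,0,0],[0,0,0],[0,0,0],[0,0,0],[0,0,0],[0,0,0],[0,0,0],[0,0,0],[0,0,0],[0,0,0]]'

```text
time_s: 16.3
position: [0.5075, 0.2097, 0.1231]
tcp_rot: [[0.005, 0.993, -0.122], [0.001, -0.122, -0.993], [-1.0, 0.005, -0.002]]
force: [-0.2, -0.4, -2.8]
opening: 0.321
```

```bash
python3 - <<'E'
from rig import bot
from h import *
np.set_printoptions(precision=4,suppress=True)
s=bot.read_state();c=bot.capture("wrist");print(s["time_s"],s["position"],s["tcp_rot"],s["opening"],s["force"],s["moment"],abs(s["qvel"]).max())
R=s["tcp_rot"];cv2.imwrite("pics/w11.png",c["img"]);np.savez("w11.npz",pos=s["position"],rot=R,**c)
W=wcloud(c,s["position"],R);Q=(W-s["position"])@R
m=np.zeros(Q.shape[:2],bool);m[:232,220:420]=1
m&=(Q[...,0]>-.05)&(Q[...,0]<.02)
for t in np.arange(.02,.22,.01):
    k=m&(abs(Q[...,1]-t)<.004)&(abs(Q[...,2])<.03)
    if k.sum()>5: print(round(t,3),k.sum(),Q[k][:,2].min(),Q[k][:,2].max(),(Q[k][:,2].min()+Q[k][:,2].max())/2,np.median(Q[k][:,0]))
for n in("top","side"):
    c=bot.capture(n);np.savez(n+"11.npz",pos=s["position"],rot=R,**c);cv2.imwrite(f"pics/{n}11.png",c["img"])
E
```

```text
16.3 [0.5075 0.2097 0.1231] [[ 0.0048  0.9926 -0.1217]
 [ 0.0009 -0.1217 -0.9926]
 [-1.      0.0046 -0.0015]] 0.32126198106801857 [-0.1765 -0.3771 -2.7934] [ 0.0328  0.1172 -0.0153] 1.9449776885252414
0.02 155 -0.014053148074102309 0.013471963808108174 -0.00029059213299706746 -0.028239877887544656
0.03 889 -0.014355277462492329 0.013585606490677886 -0.0003848354859072216 -0.02950564519764402
0.04 778 -0.012076790449512027 0.012121284324378048 2.224693743301063e-05 -0.02663767184062474
0.05 322 -0.0048252913397905045 0.004743971798594759 -4.0659770597872586e-05 -0.02223780401666368
0.06 475 -0.00963680104999504 0.010029147413482327 0.00019617318174364358 -0.020818635867502003
0.07 1031 -0.01577018200331733 0.0157210849499881 -2.454852666461567e-05 -0.020202444712655317
0.08 1203 -0.015769176452243246 0.01608526565056717 0.00015804459916196265 -0.02012091105067153
0.09 1295 -0.01597497547748743 0.016259710167525254 0.0001423673450189119 -0.02012976717635336
0.1 1346 -0.015661609691874516 0.01635400980563236 0.00034620005687892134 -0.020001213160676417
0.11 1400 -0.015737261167237816 0.0165090745448395 0.0003859066888008411 -0.019845071213341264
0.12 1481 -0.01500334307447391 0.016514986608864878 0.0007558217671954836 -0.01977411103756663
```

View pics/w11.png

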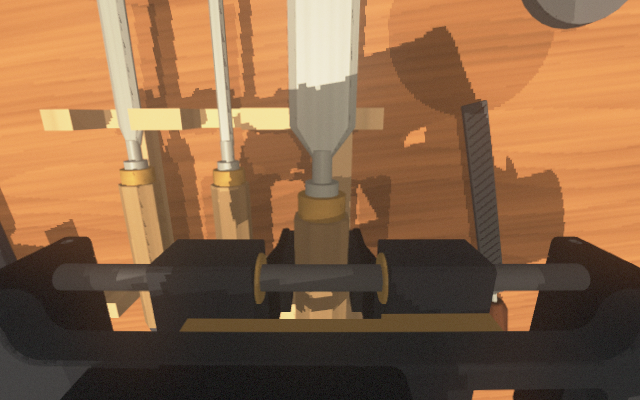

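View pics/side11.png

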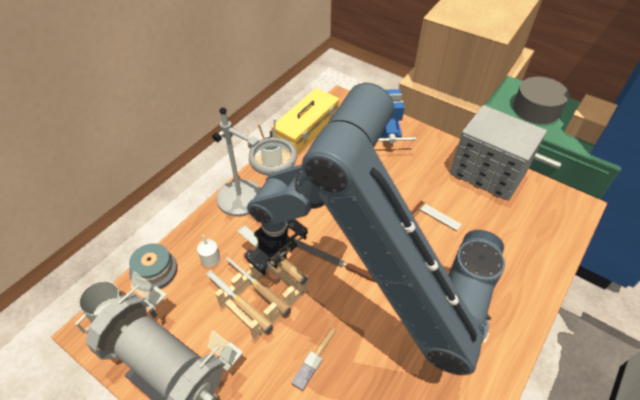

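View pics/top11.png

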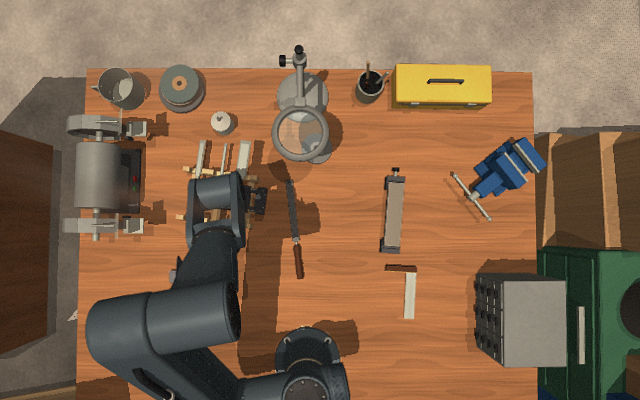

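The chisel is held straight: blade within 0.4 mm and about 0.4° of the tool axis. The top view shows the stone in the holder at (394,213). Next I'll refine the lens measurement.

```bash
python3 - <<'E'
from h import *
np.set_printoptions(precision=4,suppress=True)
for n in("top0","top11","side0","side11"):
    W=cloud(np.load(n+".npz"));z=W[...,2]
    r=np.hypot(W[...,0]-.664,W[...,1]-.0218)
    print(n)
    for lo,hi in((0,.02),(.02,.04),(.04,.054),(.056,.060),(.06,.065),(.065,.07),(.07,.075),(.075,.08)):
        k=(r>=lo)&(r<hi)&(z>.25)&(W[...,0]<.70)
        if k.sum()>3: print("  r",lo,k.sum(),np.percentile(z[k],[2,10,50,90,98]))
    k=(z>.335)&(z<.36)&(r<.09)&(r>.05)&(W[...,0]<.71)
    P=W[k][:,:2];A=np.c_[2*P,np.ones(len(P))]
    P3=W[(z>.30)&(z<.36)&(r<.09)&(W[...,0]<.715)]
    h=cv2.convexHull(np.float32(P3[:,:2]))[:,0]
    h=h[h[:,0]<.70];from scipy.optimize import least_squares
    f=least_squares(lambda p:np.hypot(h[:,0]-p[0],h[:,1]-p[1])-p[2],[.664,.022,.074],loss="soft_l1",f_scale=.001).x;print("  hull circle",f)
    img=np.load(n+".npz")["img"]
# camera bias checks: bench under
for n in("top0","side0"):
    W=cloud(np.load(n+".npz"));z=W[...,2]
    k=(np.hypot(W[...,0]-.65,W[...,1]-.1)<.06)&(abs(z)<.02);print(n,"bench",np.median(z[k]))
E
```

```text
top0
  r 0 192 [0.3295 0.332  0.3349 0.3377 0.3388]
  r 0.02 554 [0.3305 0.3319 0.3344 0.3375 0.3391]
  r 0.04 470 [0.3306 0.3319 0.3348 0.3377 0.3395]
  r 0.056 174 [0.3344 0.3394 0.3462 0.3496 0.3513]
  r 0.06 214 [0.3416 0.3432 0.3461 0.3491 0.3509]
  r 0.065 243 [0.338  0.341  0.3446 0.3475 0.3491]
  r 0.07 135 [0.3278 0.3305 0.339  0.3454 0.3474]
  hull circle [0.666  0.0219 0.0732]
top11
  r 0 190 [0.3306 0.3318 0.3343 0.3376 0.3393]
  r 0.02 556 [0.3304 0.3318 0.3347 0.3377 0.3392]
  r 0.04 469 [0.3306 0.332  0.3347 0.3376 0.3391]
  r 0.056 169 [0.3318 0.338  0.3457 0.3499 0.3518]
  r 0.06 221 [0.3421 0.3433 0.3463 0.3489 0.3503]
  r 0.065 241 [0.339  0.3407 0.3447 0.3475 0.3488]
  r 0.07 135 [0.3276 0.3296 0.3381 0.3447 0.3479]
  hull circle [0.666  0.0218 0.0732]
side0
  r 0 101 [0.3303 0.3311 0.3342 0.337  0.3385]
  r 0.02 280 [0.3288 0.3311 0.3338 0.3369 0.3386]
  r 0.04 176 [0.3301 0.3318 0.3345 0.3379 0.3409]
  r 0.056 99 [0.3326 0.3367 0.3445 0.3476 0.3494]
  r 0.06 123 [0.3346 0.3415 0.3449 0.3478 0.3501]
  r 0.065 207 [0.3208 0.3259 0.3413 0.3463 0.3487]
  r 0.07 156 [0.3222 0.3269 0.3348 0.3431 0.3459]
  hull circle [0.6659 0.023  0.074 ]
side11
  r 0 99 [0.3285 0.3308 0.3334 0.3372 0.3388]
  r 0.02 280 [0.3289 0.3308 0.3338 0.337  0.3387]
  r 0.04 186 [0.3294 0.3313 0.3344 0.3379 0.3423]
  r 0.056 89 [0.332  0.3352 0.3446 0.3484 0.3499]
  r 0.06 135 [0.3364 0.3416 0.3453 0.3486 0.3508]
  r 0.065 148 [0.3202 0.3361 0.3431 0.3469 0.3483]
  r 0.07 133 [0.324  0.3281 0.3375 0.3446 0.3479]
  hull circle [0.6658 0.0224 0.0738]
top0 bench 0.00025668501914755115
side0 bench -0.0002341124012478213
```

```bash
cat > tgt.py <<'E'
from h import *
from scipy.spatial.transform import Rotation as Ro
def tgt(E,pitch,yaw=-6.9,e=(-.0147,.1744,.0006)):
    p,a=np.radians([pitch,yaw])
    y=np.array([np.cos(p)*np.cos(a),np.cos(p)*np.sin(a),np.sin(p)]);z=np.array([np.sin(a),-np.cos(a),0]);x=np.cross(y,z)
    R=np.c_[x,y,z];return R,np.array(E)-R@np.array(e)
E
python3 - <<'E'
from rig import bot
from tgt import *
np.set_printoptions(precision=4,suppress=True)
s=bot.read_state()
R,p=tgt((.6665,.0205,.227),25.4)
print("TCP",p,"dp",1000*(p-s["position"]),"turn",Ro.from_matrix(R@s["tcp_rot"].T).as_rotvec(),s["joint_positions"])
for q in((-.164,.1,0),(-.07,.038,.095),(-.25,.04,0),(-.03,-.11,0)):print(q,p+R@np.array(q))
E
```

```text
TCP [0.5164 0.0393 0.1389] dp [  10.4957 -169.9949   18.052 ] turn [-0.0536 -0.44    0.0017] [ 10.7738  32.5302  98.6083  -0.0012  48.8601 107.7748]
(-0.164, 0.1, 0) [0.5363 0.0369 0.33  ]
(-0.07, 0.038, 0.095) [ 0.5093 -0.0556  0.2184]
(-0.25, 0.04, 0) [0.4458 0.0478 0.3819]
(-0.03, -0.11, 0) [0.405  0.0527 0.1188]
```

Emit:
send_rows --fingers '[0.1,0.1,0.1,0.1,0.1,0.1,0.1,0.1,0.1,0.1]' --dp '[[0,0,6],[-3,0,16],[-8,0,26],[-14,0,36],[-20,-4,44],[-26,-12,48],[-32,-24,50],[-36,-40,50],[-38,-60,48],[-40,-80,46]]' --turn '[[0,0,0],[-0.004,-0.03,0],[-0.01,-0.08,0],[-0.017,-0.14,0],[-0.025,-0.2,0],[-0.033,-0.27,0.001],[-0.04,-0.33,0.001],[-0.047,-0.385,0.002],[-0.052,-0.425,0.002],[-0.0535,-0.44,0.002]]'

```text
time_s: 17.28
position: [0.4631, 0.129, 0.1661]
tcp_rot: [[0.424, 0.898, -0.118], [-0.051, -0.106, -0.993], [-0.904, 0.427, 0.001]]
force: [-0.6, -0.5, -2.7]
opening: 0.317
```

Emit:
send_rows --fingers '[0.1,0.1,0.1,0.1,0.1,0.1,0.1]' --dp '[[0,-20,-3],[0,-40,-7],[0,-60,-12],[0,-76,-17],[0,-86,-20],[0,-90,-22],[0,-90,-22]]' --turn '[[0,0,0],[0,0,0],[0,0,0],[0,0,0],[0,0,0],[0,0,0],[0,0,0]]'

```text
time_s: 17.87
position: [0.4627, 0.0379, 0.1433]
tcp_rot: [[0.421, 0.899, -0.121], [-0.052, -0.109, -0.993], [-0.905, 0.425, 0.0]]
force: [0.2, 0.6, -2.1]
opening: 0.319
```

```bash
cat > look.py <<'E'
import sys
from rig import bot
from tgt import *
np.set_printoptions(precision=4,suppress=True)
t=sys.argv[1]
s=bot.read_state();print(s["time_s"],s["position"],s["opening"],s["force"],s["moment"],abs(s["qvel"]).max(),s["joint_positions"])
R=s["tcp_rot"];print(R,"pitch",np.degrees(np.arcsin(R[2,1])),"roll",np.degrees(R[2,2]),"edge est",s["position"]+R@np.array((-.0147,.1744,.0006)))
for n in("wrist","top","side"):
    c=bot.capture(n);np.savez(n+t+".npz",pos=s["position"],rot=R,**c);cv2.imwrite(f"pics/{n}{t}.png",c["img"])
R2,p=tgt((.6665,.0205,.227),25.4)
print("dp",1000*(p-s["position"]),"turn",Ro.from_matrix(R2@R.T).as_rotvec())
E
python3 look.py 12
```

```text
17.8667 [0.4627 0.0379 0.1433] 0.3188747224263743 [ 0.1878  0.5527 -2.1216] [0.1163 0.5499 0.01  ] 11.428929186313324 [-10.0157  22.6141 127.902   16.2455   4.5754  71.0167]
[[ 0.4214  0.8988 -0.121 ]
 [-0.0518 -0.1094 -0.9927]
 [-0.9054  0.4245  0.0004]] pitch 25.12081023923327 roll 0.024644105668326 edge est [0.6132 0.019  0.2306]
dp [53.724   1.3431 -4.3772] turn [-0.0002 -0.0049  0.0009]
```

View pics/side12.png

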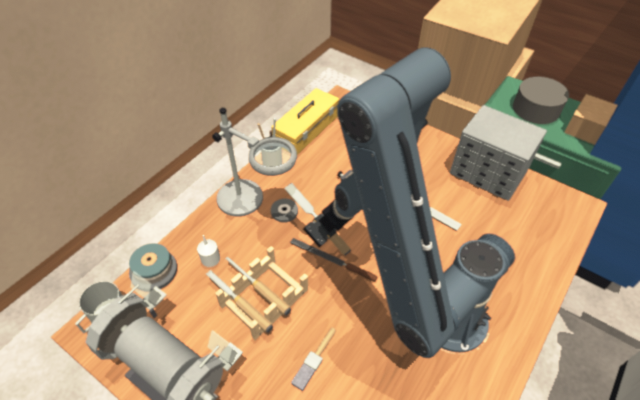

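View pics/wrist12.png

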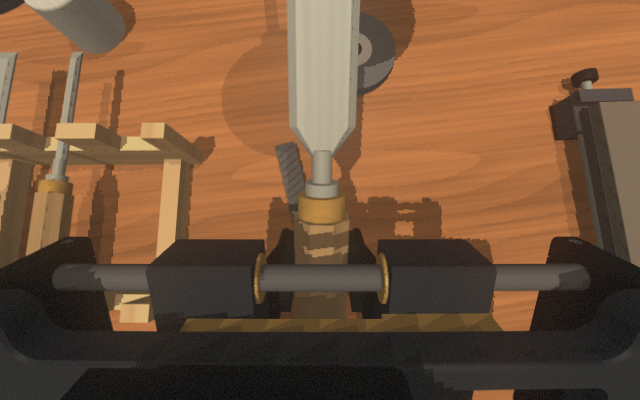

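The side view shows the chisel tipped up and heading under the lens, with file, wheel and ring all clear. j5 is low now but grows as I move forward, so I'll slide forward slowly.

Emit:
send_rows --fingers '[0.1,0.1,0.1,0.1,0.1,0.1,0.1,0.1,0.1,0.1]' --dp '[[3,0,0],[9,0,-1],[17,0.5,-1],[26,1,-2],[35,1,-3],[43,1,-4],[49,1,-4],[52,1,-4],[53,1,-4],[53,1,-4]]' --turn '[[0,0,0],[0,-0.002,0],[0,-0.005,0],[0,-0.005,0],[0,-0.005,0],[0,-0.005,0],[0,-0.005,0],[0,-0.005,0],[0,-0.005,0],[0,-0.005,0]]'

```text
time_s: 18.85
position: [0.5157, 0.0405, 0.1399]
tcp_rot: [[0.427, 0.897, -0.117], [-0.051, -0.106, -0.993], [-0.903, 0.43, 0.0]]
force: [-0.3, -0.2, -2.3]
opening: 0.318
```

```bash
python3 look.py 13; python3 - <<'E'
from h import *
np.set_printoptions(precision=4,suppress=True)
import cv2
a=cv2.imread("pics/side13.png");cv2.imwrite("pics/side13z.png",cv2.resize(a[110:290,200:360],None,fx=3.3,fy=3.3,interpolation=2))
a=cv2.imread("pics/top13.png");cv2.imwrite("pics/top13z.png",cv2.resize(a[70:250,230:370],None,fx=3.3,fy=3.3,interpolation=2))
c=np.load("wrist13.npz");W=wcloud(c,c["pos"],c["rot"]);Q=(W-c["pos"])@c["rot"]
m=np.zeros(Q.shape[:2],bool);m[:232,220:420]=1
m&=(Q[...,0]>-.05)&(Q[...,0]<.02)&(abs(Q[...,2])<.025)
k=m&(Q[...,1]>.075)&(Q[...,1]<.128);P=Q[k];print("blade plane x=a*y+b*z+c",np.linalg.lstsq(np.c_[P[:,1:],np.ones(len(P))],P[:,0],rcond=None)[0],P[:,1].max())
for t in np.arange(.03,.14,.02):
    q=Q[m&(abs(Q[...,1]-t)<.003)]
    if len(q): print(t,(q[:,2].min()+q[:,2].max())/2,q[:,2].max()-q[:,2].min(),np.median(q[:,0]))
E
```

```text
18.85 [0.5157 0.0405 0.1399] 0.318417292132906 [-0.2562 -0.2351 -2.3484] [0.1242 0.6056 0.0234] 0.8839041125874456 [ -8.2957  25.4125 121.1096   4.6366   8.0485  83.9803]
[[ 0.4269  0.8967 -0.1171]
 [-0.0508 -0.1055 -0.9931]
 [-0.9029  0.4299  0.0005]] pitch 25.46308399150131 roll 0.028618703047345095 edge est [0.6658 0.0222 0.2281]
dp [ 0.6874 -1.2038 -0.9457] turn [ 0.0006  0.001  -0.003 ]
blade plane x=a*y+b*z+c [ 0.0079  0.0016 -0.0201] 0.12643354397946135
0.03 -0.00034928609568510814 0.027937144814392256 -0.028795945304593003
0.05 -4.6194940305993495e-05 0.009566756264439563 -0.021639527710701354
0.07 -6.653229995544872e-05 0.03147864802281289 -0.019625422233717507
0.09000000000000001 0.00019801527478656086 0.032008956551985476 -0.01955535271072876
0.11000000000000001 0.0004975773180837285 0.03207095064889855 -0.01935407136148129
```

View pics/side13z.png

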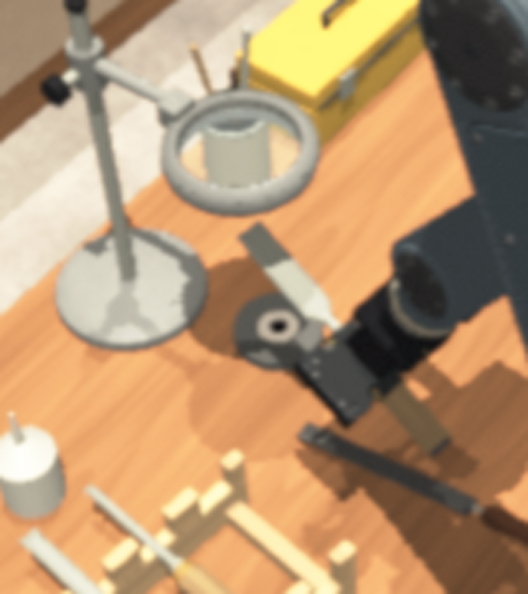

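View pics/top13z.png

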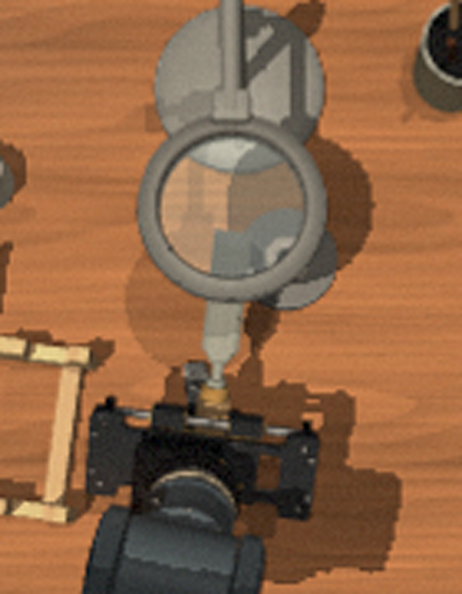

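In the side view the blade tip is at about zoom (252,232), below the ring. In the top view it shows through the glass, close to the lens middle. Now I'll measure the tip against the ring within each camera.

```bash
python3 - <<'E'
from h import *
np.set_printoptions(precision=4,suppress=True)
s=np.load("side13.npz");pos,rot=s["pos"],s["rot"]
W=cloud(s);Q=(W-pos)@rot
m=(abs(Q[...,2])<.025)&(abs(Q[...,0]+.017)<.012)&(Q[...,1]>.07)&(Q[...,1]<.21)
v,u=np.nonzero(m);print(m.sum(),"px",u.min(),u.max(),v.min(),v.max())
for t in np.arange(.07,.2,.01):
    k=m&(abs(Q[...,1]-t)<.005)
    if k.sum()>2:q=Q[k];print(round(t,3),k.sum(),(q[:,2].min()+q[:,2].max())/2,q[:,2].max()-q[:,2].min(),np.median(q[:,0]))
print("max y",np.sort(Q[m][:,1])[-8:])
# grayscale edge profile along predicted centreline in both cameras
for n in("side13","top13"):
    c=np.load(n+".npz");img=cv2.cvtColor(c["img"],6).astype(float)
    for zz in(-.008,0,.008):
        ts=np.arange(.15,.196,.002);pts=pos+np.stack([np.full_like(ts,-.0147),ts,np.full_like(ts,zz)],-1)@rot.T
        uv=proj(c,pts);val=cv2.remap(img.astype('float32'),uv[:,0].astype('float32'),uv[:,1].astype('float32'),1).ravel()
        print(n,zz,[f"{t*1000:.0f}:{a:.0f}" for t,a in zip(ts,val)])
    print(n,"px/2mm",np.linalg.norm(uv[1]-uv[0]),uv[12])
E
```

```text
302 px 271 299 177 205
0.07 13 0.00018861372684320869 0.030229127133693114 -0.017310735709217092
0.08 27 -0.0011929864484565064 0.030601222164366945 -0.017910465781890202
0.09 31 -0.00024399326395703642 0.03380455744885183 -0.01758583252854834
0.1 30 -0.00254065123059485 0.03162116184282292 -0.016644696120476938
0.11 29 0.0006869259773660766 0.03287614391002405 -0.017687063340518925
0.12 28 -0.001996623549441177 0.028852592278708636 -0.01688121456189207
0.13 28 -0.001080803747780982 0.03239636852324645 -0.016583260067601573
0.14 28 -0.001257663388587551 0.028708406795328503 -0.017263602689793003
0.15 31 0.0015479616601499335 0.03491751046488352 -0.016397238693209547
0.16 29 0.0012159131458449853 0.033334824624098515 -0.01626834517605851
0.17 26 -4.563196975170946e-05 0.031193030498141774 -0.014076189153678075
max y [0.1734 0.1739 0.1739 0.1741 0.1741 0.1747 0.1755 0.1756]
side13 -0.008 ['150:110', '152:111', '154:111', '156:111', '158:110', '160:111', '162:110', '164:111', '166:110', '168:111', '170:117', '172:130', '174:153', '176:173', '178:186', '180:191', '182:191', '184:191', '1
[... 848 characters left out ...]
'180:149', '182:139', '184:137', '186:135', '188:133', '190:134', '192:131', '194:125', '196:121']
top13 0 ['150:122', '152:123', '154:121', '156:119', '158:118', '160:121', '162:123', '164:125', '166:127', '168:127', '170:128', '172:128', '174:126', '176:124', '178:122', '180:121', '182:119', '184:117', '186:117', '188:117', '190:119', '192:124', '194:123', '196:121']
top13 0.008 ['150:120', '152:119', '154:119', '156:120', '158:119', '160:119', '162:120', '164:125', '166:125', '168:126', '170:126', '172:124', '174:123', '176:121', '178:120', '180:118', '182:117', '184:119', '186:119', '188:118', '190:119', '192:122', '194:123', '196:121']
top13 px/2mm 0.6898391783587241 [303.6923 140.6429]
```

```bash
python3 - <<'E'
from h import *
np.set_printoptions(precision=4,suppress=True)
for n in("top13","side13"):
    s=np.load(n+".npz");pos,rot=s["pos"],s["rot"]
    W=cloud(s);Q=(W-pos)@rot
    m=(abs(Q[...,2])<.03)&(abs(Q[...,0]+.017)<.012)&(Q[...,1]>.07)&(Q[...,1]<(.11 if n[0]=="t" else .165))
    P=Q[m];print(n,m.sum(),P.mean(0),P[:,2].min(),P[:,2].max(),"plane",np.linalg.lstsq(np.c_[P[:,1:],np.ones(len(P))],P[:,0],rcond=None)[0])
    z=W[...,2];r=np.hypot(W[...,0]-.666,W[...,1]-.022)
    P3=W[(z>.315)&(z<.36)&(r<.09)&(W[...,0]<.715)]
    h=cv2.convexHull(np.float32(P3[:,:2]))[:,0];h=h[h[:,0]<.70]
    from scipy.optimize import least_squares
    print(" lens",least_squares(lambda p:np.hypot(h[:,0]-p[0],h[:,1]-p[1])-p[2],[.664,.022,.074],loss="soft_l1",f_scale=.001).x)
    k=(r>.06)&(r<.066)&(z>.33)&(W[...,0]<.7);print(" ring top",np.median(z[k]))
E
```

```text
top13 147 [-0.0183  0.0902 -0.0015] -0.017717213901790825 0.014129409919026168 plane [ 0.0112  0.001  -0.0193]
 lens [0.6657 0.0218 0.073 ]
 ring top 0.3467222649407531
side13 274 [-0.0172  0.1178 -0.0016] -0.01835123215200631 0.01900671689259169 plane [ 0.0121  0.0293 -0.0186]
 lens [0.6656 0.023  0.0737]
 ring top 0.3453166469138369
```

The edge is within about 2 mm of the lens middle and about 100 mm below the glass, with a chisel pitch of about 25°. One last 1 mm trim in y, then hold still.

Emit:
send_rows --fingers '[0.1,0.1,0.1,0.1,0.1,0.1,0.1,0.1]' --dp '[[0,-0.5,0],[0,-1,0],[0,-1,0],[0,-1,0],[0,-1,0],[0,-1,0],[0,-1,0],[0,-1,0]]' --turn '[[0,-0.001,0],[0,-0.002,0],[0,-0.002,0],[0,-0.002,0],[0,-0.002,0],[0,-0.002,0],[0,-0.002,0],[0,-0.002,0]]'

```text
time_s: 19.67
position: [0.5151, 0.0394, 0.1398]
tcp_rot: [[0.428, 0.896, -0.117], [-0.051, -0.106, -0.993], [-0.902, 0.431, 0.0]]
force: [0.9, -0.3, -3.5]
opening: 0.318
```

```bash
python3 look.py 14; python3 - <<'E'
from h import *
np.set_printoptions(precision=4,suppress=True)
c=np.load("wrist14.npz");W=wcloud(c,c["pos"],c["rot"]);Q=(W-c["pos"])@c["rot"]
m=np.zeros(Q.shape[:2],bool);m[:232,220:420]=1
m&=(abs(Q[...,0]+.019)<.01)&(abs(Q[...,2])<.018)&(Q[...,1]>.075)&(Q[...,1]<.12)
P=Q[m];f=np.linalg.lstsq(np.c_[P[:,1:],np.ones(len(P))],P[:,0],rcond=None)[0];print("plane",f)
pos,R=c["pos"],c["rot"];e=pos+R@np.array([-.0177+f[0]*.175+.003,.1744,.0006]);print("edge",e,"pitch",np.degrees(np.arcsin(R[2,1])-np.arctan(f[0])))
a,b=np.load("top0.npz"),np.load("top14.npz")
W=cloud(b);z=W[...,2];m=(z>.048)&(z<.062)&(abs(W[...,0]-.468)<.13)&(abs(W[...,1]+.267)<.04);print("stone",rect(W[m]))
E
```

```text
19.6667 [0.5151 0.0394 0.1398] 0.31765284585114056 [ 0.852  -0.2586 -3.5395] [ 0.0511  0.5161 -0.0521] 0.13526224141212062 [ -8.4786  25.3986 121.276    5.41     7.8274  83.0723]
[[ 0.4282  0.896  -0.1175]
 [-0.0508 -0.1059 -0.9931]
 [-0.9023  0.4312  0.0002]] pitch 25.542368224761557 roll 0.012082603083808383 edge est [0.6651 0.0211 0.2282]
dp [ 1.2811 -0.1344 -0.8682] turn [ 0.0005  0.0024 -0.0027]
plane [ 0.0084  0.0028 -0.0201]
edge [0.6657 0.021  0.2269] pitch 25.060551790709116
stone ((473.19464111328125, -267.6257629394531), (51.489925384521484, 211.90884399414062), 85.35235595703125)
```

View pics/top14.png

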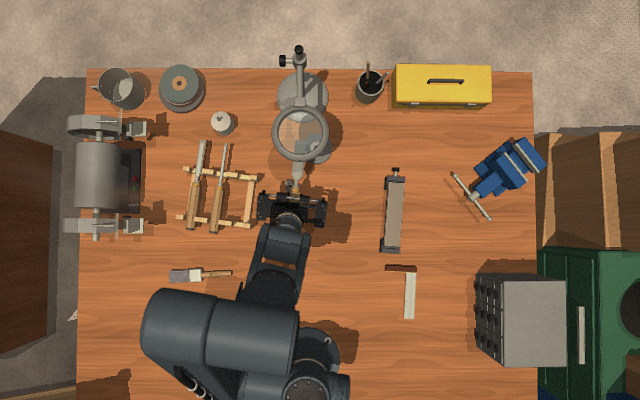

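The top view shows everything in place: stone in the holder, other chisels, brush, square, file and wheel as they were. The blade is under the lens and the arm is still. Handing in.

```bash
python3 -c "
from rig import bot
print(bot.hand_in())"
```

```text
the job is handed in; nothing more can be done
None
```

I put the oilstone back in its holder first, then took the widest chisel by its handle and handed in while holding it still under the lens. The clock was at about 20 s of the 64 s allowed; no verdict was reported.

**Stone:** it was lowered until it touched the seat, with about 10 N of contact, and released there without a drop. The wrist camera then showed it flat, with its top at 55 mm. It was centred between the lips to within about 0.5 mm.

**Chisel:** my last estimate puts the edge at (0.666, 0.021, 0.227) m. The lens centre measured about (0.666, 0.022), with the underside of the glass at about 0.327 m, so the edge is about 100 mm below it. The tip is raised about 25.1° with under 0.1° of roll, and the arm was at rest.

**Checks that disagreed:**
- **Camera offsets:** the cameras differ by 1–3 mm, so the edge position is good to about 2 mm.
- **Glass height:** I worked it out from the top of the lens ring and did not measure it directly.
- **Blade droop:** the blade sags in the grip by 0.45–0.7° depending on the camera. I corrected using the wrist camera's figure.
- **Stone from the top camera:** its last fit read 212 mm long, which I put down to pixels from the holder's end. The wrist camera gave the correct 200 mm after release.

In the final top view the lamp and the other things looked unmoved. I judged that by eye and did not measure it.

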